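# Sort tagged mortar bars and clamp the passed batch

### The arm

A 6-joint arm with a two-finger parallel gripper is mounted at the origin on the work surface. World frame = base frame: x ahead of the robot, y to its left, z up, the work surface at z = 0. Lengths are in m, angles in rad, forces in N, time in s.
With the tool pointing down it reaches from about 0.275 to 0.825 m from the base axis. Payload 5.2 kg.
Tool frame: the origin (TCP) lies at the very end of the fingers, on their centre line; the grasp point (between the pads) lies 19 mm behind it; z points along the fingers, y is the line along which they close (so a half turn about z gives the same grasp; the last joint's range is limited). The gripper opens to 93 mm and grips with 3 to 60 N. Pads are 15 mm wide; open, the fingers measure 128 mm over their backs; the gripper's body (75 mm by 188 mm) begins 65 mm behind the grasp point.
Start: joints at [1.137, 0.259, 1.535, -0, 1.348, -0.203], TCP at [0.126, 0.535, 0.219] pointing down, gripper open.
Joint ranges: [-3.14, 3.14], [-0.91, 2.08], [0.19, 2.58], [-1.22, 4.36], [0.22, 2.71], [-3.12, 3.12]. Speed limits (rad/s): [2.57, 2.57, 3.14, 3.14, 3.14, 3.14].

### API

Orientations are given as a unit quaternion [x, y, z, w].
In Python, from cell import observe, viewer, env gives the robot as it stands.
- The arm moves only by the tool move_arm, never from a script. Its argument "moves" is a list of rows, each a list of 7 numbers: the opening, from 0 (shut) to 1 (fully open), then the shift along the world's x, y, z in cm, then the turn, a rotation vector about the world's x, y, z in rad. A call has 1 to 10 rows; each row is the pose to reach, as a shift and turn from the pose commanded when the call began; what a row does not reach only later rows make up. A row lasts 1/12 s, in which the tool goes at most 41.7 mm and 7.16 degrees, less where a joint would pass 70% of its speed; a pose out of reach is approached as far as the arm can. A call with a gripper value outside its range is refused whole. The fingers move at their own pace and stop on an object; "grip_force" is the grip in N (left out, the last holds). Time passes only in rows, so rows that repeat a pose let the fingers close. It gives the time, the measured TCP pose, the force, the opening and the grip force at its end, in the units of the state.
- observe(): the state, without advancing time (a new reading comes with each control period).
- viewer.read_camera(name): name is "side" or "top" or "wrist"; returns a dict with "pixels" (384x512x3 uint8, blue, green, red), "fov_y" (degrees; the focal length in pixels is half the picture's height over the tangent of half this angle, whatever the lens; pixels are square), "cx", "cy" (the principal point, pixels), "k1" (the pictures are not rectified: a ray, as slopes to the right and down, at radius r is drawn at 1 + k1 r^2 times it, then the intrinsics apply), "world_from_camera" (4x4, takes a point from camera to world coordinates); the wrist camera has in their place "tool_from_camera" (4x4, takes a point from camera to tool coordinates, whose origin is the TCP and whose axes are the flange's). Camera axes: x right, y down, z forward; pixel columns grow to the right and rows downward; lengths in m; the calibration is good to about 2 mm. A picture is of the moment at which its call begins: read the wrist's pose just before it. There is no depth.
- env.finish_job(): hands the job in; it is judged then, once.
The state is a dict: "t": time; "joints": joint angles; "joint_velocities": joint speeds; "joint_torque": joint torques, N m; "eef_pos": TCP position; "ee_rot": TCP orientation; "contact_force": force on the tool from outside, world axes, zero at the start; "ft_torque": the same for the moment, N m; "width": opening from 0.0 (shut) to 1.0 (fully open); "gripper_force": force on a finger pad.
Only numpy, scipy, OpenCV 4.12 (cv2) and the standard library are available. Lean on these libraries where they do the work, as an engineer would, in place of code of your own. Each camera call takes 0.05 s, during which the arm holds its last target. There are 200 camera calls.

### The job

First lift the wooden float off the clamping carrier and lay it flat on the black mat. Then sort every mortar bar, tag side up: bars with a round tag flat in the carrier's lanes, one per lane, bars with a cross tag flat in the lanes of the wooden reject rack; and once the carrier is loaded, crank its handle clockwise until the jaw presses the passed bars tight against the stop. Leave the tagless cylinder and the cup where they stand.

Things in the scene. Friction and masses are not known exactly. Their poses are not given: they have to be found in the camera images.
- carrier: fixed aluminium clamp, origin on the table under the middle of its 3 lanes, x along them, away from the crank. Lanes 50 mm wide, 74 mm apart; floors 10 mm, rails 20 mm above the table. Stop at x = +60 mm, 46 mm tall. Steel jaw bar across all lanes, 45 mm tall, its face at x = -80 mm + 10 mm per rad of crank; behind it a 70 mm square green housing, 46 mm tall, crank on top
- crank (a joint): angle in rad of the jaw's crank, clockwise seen from above is positive and closes the jaw, 10 mm of jaw travel per rad; 0 = fully open (knob towards the carrier's -y), limits 0 to 3.4; stays where it is left. On 110 mm bars pressed to the stop the jaw comes tight at about 3.0.
- crank_axis (a point): point on the crank's upright turning axis, at the carrier's x = -150 mm, y = 0, 66 mm above the table (the arm's top is at 66 mm)
- crank_knob (a point): middle of the black upright knob at the crank's end, 20 mm diameter, 36 mm tall (from 66 to 102 mm above the table), spins freely on its pin; 45 mm from the crank's axis
- rack: fixed wooden reject rack, 150 x 152 mm, base 10 mm thick, origin under its centre, two lanes along its x, each 50 mm wide and 130 mm long; rails beside them 20 mm, end lips 22 mm above the table
- mat: fixed black rubber mat, 130 (x) x 240 (y) mm, 4 mm thick, origin under its centre
- float: loose wooden hand float, board 85 (x) x 200 (y) x 12 mm with a dark handle block on its middle, 24 (x) x 110 (y) mm, its top 52 mm above the board's underside; origin at the centre of the underside. At the start it lies across the carrier's lanes.
- lane0 (a point): middle of carrier lane 0, on its floor; axes as the carrier
- lane1 (a point): middle of carrier lane 1, on its floor; axes as the carrier
- lane2 (a point): middle of carrier lane 2, on its floor; axes as the carrier
- slot0 (a point): middle of reject rack lane 0, on its floor; axes as the rack
- slot1 (a point): middle of reject rack lane 1, on its floor; axes as the rack
- disc_bar0: loose grey mortar bar, 110 (x) x 40 (y) x 40 mm, 0.4 kg, with a round yellow tag (28 mm disc) on its top: passed. Origin at the centre of its underside. May be absent.
- disc_bar1: loose grey mortar bar, 110 (x) x 40 (y) x 40 mm, 0.4 kg, with a round yellow tag (28 mm disc) on its top: passed. Origin at the centre of its underside. May be absent.
- disc_bar2: loose grey mortar bar, 110 (x) x 40 (y) x 40 mm, 0.4 kg, with a round yellow tag (28 mm disc) on its top: passed. Origin at the centre of its underside. May be absent.
- cross_bar0: loose grey mortar bar, 110 (x) x 40 (y) x 40 mm, 0.4 kg, with a yellow cross-shaped tag (two 42 mm strips) on its top: rejected. Origin at the centre of its underside. May be absent.
- cross_bar1: loose grey mortar bar, 110 (x) x 40 (y) x 40 mm, 0.4 kg, with a yellow cross-shaped tag (two 42 mm strips) on its top: rejected. Origin at the centre of its underside. May be absent.
- core: bystander: grey mortar cylinder without a tag, 54 mm diameter, 58 mm tall, standing among the bars; origin at the centre of its underside
- beaker: bystander: white plastic cup, 64 mm wide, 70 mm tall, beyond the bars; origin under its centre
Not all that is in view belongs to the job. What is shaped like the disc_bar0 but orange, pink or turquoise is not meant.

How it is judged:
On the way, in this order (a step that is already met when the one before it is completed fails the run):
1. the float lies flat on the mat, off the carrier (x of float in the frame of mat between -0.05 and 0.05 m and y of float in the frame of mat between -0.07 and 0.07 m and z of float in the frame of mat below 0.01 m and angle between float's own z axis and vertical below 0.1 rad), for 0.2 s.
2. every round-tag bar lies flat in a carrier lane, the jaw still open (x of disc_bar0 in the frame of carrier between -0.032 and 0.032 m and y of disc_bar0 in the frame of carrier between -0.085 and 0.085 m and z of disc_bar0 in the frame of carrier between 0.005 and 0.0145 m and angle between each of disc_bar0, disc_bar1, disc_bar2's own z axis and vertical below 0.1 rad and angle between the x axis of each of disc_bar0, disc_bar1, disc_bar2 and the x axis of carrier, either way round below 0.15 rad and x of disc_bar1 in the frame of carrier between -0.032 and 0.032 m and y of disc_bar1 in the frame of carrier between -0.085 and 0.085 m and z of disc_bar1 in the frame of carrier between 0.005 and 0.0145 m and x of disc_bar2 in the frame of carrier between -0.032 and 0.032 m and y of disc_bar2 in the frame of carrier between -0.085 and 0.085 m and z of disc_bar2 in the frame of carrier between 0.005 and 0.0145 m and value of joint crank below 2.5 rad), for 0.2 s.
3. the jaw has been cranked tight on the passed bars (x of disc_bar0 in the frame of carrier between -0.032 and 0.032 m and y of disc_bar0 in the frame of carrier between -0.085 and 0.085 m and z of disc_bar0 in the frame of carrier between 0.005 and 0.0145 m and angle between each of disc_bar0, disc_bar1, disc_bar2's own z axis and vertical below 0.1 rad and angle between the x axis of each of disc_bar0, disc_bar1, disc_bar2 and the x axis of carrier, either way round below 0.15 rad and x of disc_bar1 in the frame of carrier between -0.032 and 0.032 m and y of disc_bar1 in the frame of carrier between -0.085 and 0.085 m and z of disc_bar1 in the frame of carrier between 0.005 and 0.0145 m and x of disc_bar2 in the frame of carrier between -0.032 and 0.032 m and y of disc_bar2 in the frame of carrier between -0.085 and 0.085 m and z of disc_bar2 in the frame of carrier between 0.005 and 0.0145 m and x of each of disc_bar0, disc_bar1, disc_bar2 in the frame of carrier above 0 m and value of joint crank above 2.75 rad), for 0.2 s.
At the end, for the whole second after the job is handed in: Float flat on the mat, centre within 50/70 mm (x/y) of its centre; each round-tag bar flat, tag up, in a carrier lane, centre beyond carrier x = 0 (within 5 mm of the stop); crank beyond 2.75 rad; each cross-tag bar flat, tag up, in a rack lane; all released, at rest (all of step 1 and all of step 3 and x of cross_bar0 in the frame of rack between -0.015 and 0.015 m and y of cross_bar0 in the frame of rack between -0.05 and 0.05 m and z of cross_bar0 in the frame of rack between 0.005 and 0.0145 m and angle between each of cross_bar0, cross_bar1's own z axis and vertical below 0.1 rad and angle between the x axis of each of cross_bar0, cross_bar1 and the x axis of rack, either way round below 0.15 rad and x of cross_bar1 in the frame of rack between -0.015 and 0.015 m and y of cross_bar1 in the frame of rack between -0.05 and 0.05 m and z of cross_bar1 in the frame of rack between 0.005 and 0.0145 m and linear speed of each of disc_bar0, disc_bar1, disc_bar2, cross_bar0, cross_bar1, float below 0.02 m/s); the robot touches nothing.
It fails at once if the tagless cylinder is moved more than 50 mm from its place (distance of core from where it was at the start of the episode above 0.05 m).
It fails at once if the cup is moved more than 50 mm from its place (distance of beaker from where it was at the start of the episode above 0.05 m).
Of disc_bar0, disc_bar1, disc_bar2 only 2 to 3 are there at a start; the rules pass over those that are not, and their reading is None.
Of cross_bar0, cross_bar1 only 1 to 2 are there at a start; the rules pass over those that are not, and their reading is None.
At some moment in a run one of disc_bar0, disc_bar1, disc_bar2, cross_bar0, cross_bar1 may be knocked a few centimetres aside while the robot is not near it.
It also fails if it takes over 210 s, if anything falls off the work surface, if the arm or the gripper's body presses on something with over 40 N, if the wrist force passes 120 N, or if a joint passes its speed limit or range.

## Working session

There is one attempt and no reset: what is moved stays moved. The work goes in short steps, Python scripts to look and compute and a tool call to move; the robot and the scene stay as the last step left them, time stands still between calls to the robot, and variables do not carry over. Pictures are saved under pics/ and viewed, at most 14 in all, crops included, and the job is handed in when it is done.

Besides the shell and the picture viewer there is one more tool, called after "Call:" by a JSON object that holds its "op" and its "data", one argument or row to a line. move_arm: Moves the arm, as the interface text tells. Its arguments: {"type":"object","properties":{"moves":{"type":"array","items":{"type":"array","items":{"type":"number"}}},"grip_force":{"type":"number"}},"required":["moves"]}

```bash
ls; mkdir -p pics
cat > h.py <<'E'
import numpy as np, cv2, json
from scipy.spatial.transform import Rotation as R
from cell import observe, viewer, env
def grab(name, fn):
    s=observe(); c=viewer.read_camera(name)
    im=np.array(c["pixels"],np.uint8); cv2.imwrite(f"pics/{fn}.png",im)
    if name=="wrist":
        T=np.eye(4); T[:3,:3]=R.from_quat(s["ee_rot"]).as_matrix(); T[:3,3]=s["eef_pos"]
        W=T@np.array(c["tool_from_camera"])
    else: W=np.array(c["world_from_camera"])
    f=im.shape[0]/2/np.tan(np.radians(c["fov_y"])/2)
    d=dict(W=W.tolist(),f=f,cx=c["cx"],cy=c["cy"],k1=c["k1"]); json.dump(d,open(f"pics/{fn}.json","w")); return im
def cam(fn): return json.load(open(f"pics/{fn}.json"))
def ray(fn,u,v):
    d=cam(fn); x,y=(u-d["cx"])/d["f"],(v-d["cy"])/d["f"]
    p=cv2.undistortPoints(np.array([[[x,y]]],float),np.eye(3),np.array([d["k1"],0,0,0.]))[0,0]
    W=np.array(d["W"]); return W[:3,3],W[:3,:3]@np.array([p[0],p[1],1])
def atz(fn,u,v,z):
    o,r=ray(fn,u,v); return o+r*(z-o[2])/r[2]
def tri(a,b):  # (fn,u,v) pairs
    o1,r1=ray(*a);o2,r2=ray(*b)
    t=np.linalg.lstsq(np.c_[r1,-r2],o2-o1,rcond=None)[0]
    p,q=o1+r1*t[0],o2+r2*t[1]; return (p+q)/2,np.linalg.norm(p-q)
def proj(fn,P):
    d=cam(fn); W=np.array(d["W"]); p=W[:3,:3].T@(np.array(P)-W[:3,3]); x=p[:2]/p[2]; x=x*(1+d["k1"]*(x@x)); return x*d["f"]+[d["cx"],d["cy"]]
E
python3 - <<'E'
from h import *
for n in("top","side"):
    im=grab(n,n+"0"); cv2.imwrite(f"pics/{n}0b.png",cv2.resize(im,(800,600),interpolation=cv2.INTER_CUBIC)); d=cam(n+"0"); print(d)
print(observe())
E
```

```text
pics
{'W': [[0.009335665879933775, -0.9776061955654466, 0.2102355149222707, 0.2096925328997238], [-0.9999553909039024, -0.008825108975651344, 0.003366549240941135, 0.025573396211626038], [-0.001435808065879009, -0.21025756548486413, -0.9776449737054734, 1.5843804059521724], [0.0, 0.0, 0.0, 1.0]], 'f': 492.8746709503602, 'cx': 251.93194944811722, 'cy': 195.99234834947882, 'k1': -0.11034431450067024}
{'W': [[0.7323617607697449, -0.3643016019190697, 0.5752656727125639, -0.13507138171293503], [-0.6805114231785876, -0.4207034488598189, 0.5999273381343003, -0.6463329273470515], [0.023461762203470446, -0.8308387033333566, -0.5560185201570668, 0.7166433871378105], [0.0, 0.0, 0.0, 1.0]], 'f': 424.4398450029794, 'cx': 252.27555493080365, 'cy': 196.10431801668108, 'k1': -0.1543258111214144}
{'t': 0.1, 'joints': array([ 1.13718775e+00,  2.59281251e-01,  1.53594713e+00, -4.69914434e-05,
        1.34806189e+00, -2.02776952e-01]), 'joint_velocities': array([-0.00071983, -0.0009277 , -0.00200551, -0.00034285, -0.00106583,
        0.00013962]), 'joint_torque': array([ 2.54484818e-03, -4.38212550e+01, -2.84646016e+01,  7.20496383e-02,
        3.64343659e-02, -6.81980919e-05]), 'eef_pos': array([0.12559749, 0.53494778, 0.21790553]), 'ee_rot': array([ 1.15154527e-01,  9.93347227e-01, -8.13369613e-04, -2.43789918e-04]), 'contact_force': array([-0.37344871,  0.15724184, -1.09895274]), 'ft_torque': array([ 0.02803847, -0.01141661,  0.03567968]), 'gripper_force': 0.0, 'width': 0.9938326689701272}
```

View pics/top0b.png

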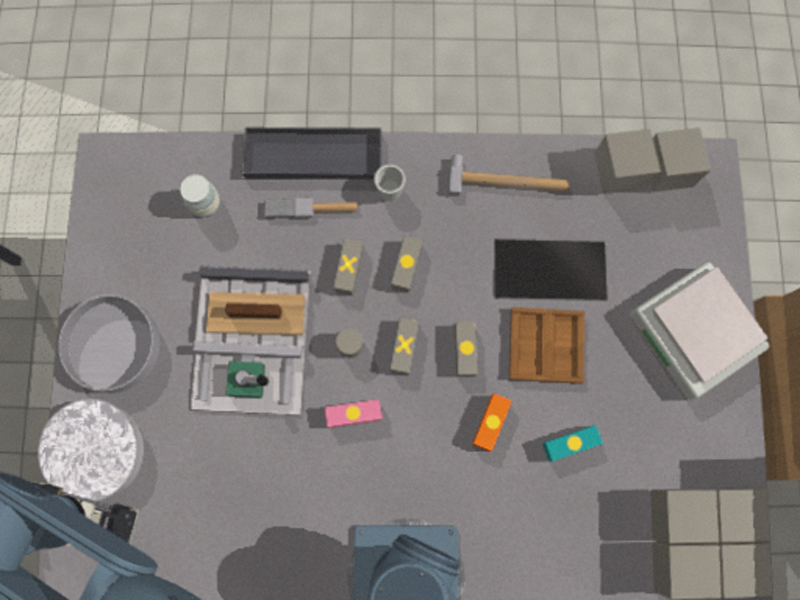

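View pics/side0b.png

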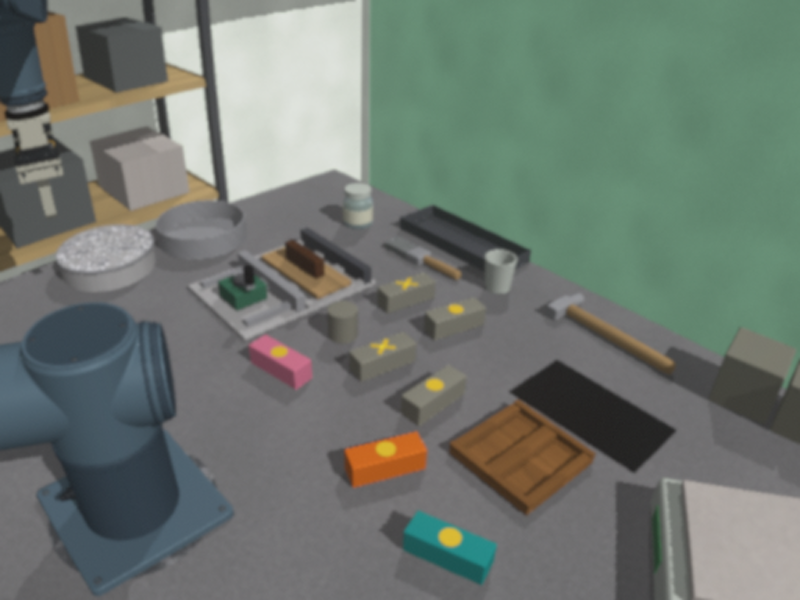

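The top view (800×600) shows the carrier at upper left with the float at (255,313), two cross bars at (348,264) and (405,345), and two disc bars at (407,262) and (467,348). The core is at (349,342), the rack at (547,345), the mat at (551,269) and the cup at (390,181). The side view agrees.

Run:
```python
from h import *
B={}
for n in("top0","side0"):
    im=cv2.imread(f"pics/{n}.png"); h=cv2.cvtColor(im,cv2.COLOR_BGR2HSV)
    m=cv2.inRange(h,(20,120,120),(34,255,255)); k,l,st,c=cv2.connectedComponentsWithStats(m)
    B[n]=[(c[i]) for i in range(1,k) if st[i,4]>15]; print(n,[(x*1.5625).round().tolist() for x in B[n]])
for a in B["top0"]:
    best=min(((*tri(("top0",*a),("side0",*b)),b) for b in B["side0"]),key=lambda q:q[1])
    print((a*1.5625).round(),best[0].round(4),round(best[1],4),atz("top0",*a,.04).round(4))
im=cv2.imread("pics/top0.png")[145:275,115:395]; cv2.imwrite("pics/topc.png",cv2.resize(im,(800,371),interpolation=cv2.INTER_CUBIC))
for n,u,v,z in(("carrier",250,345,0.01),("rack",547,345,.01),("mat",551,269,.004),("float handle",255,311,.07),("knob",262,380,.1),("core",349,342,.05),("beaker",390,181,.05)): print(n,atz("top0",u/1.5625,v/1.5625,z).round(3))
c=viewer.read_camera("wrist"); print(np.array(c["tool_from_camera"]).round(3),c["fov_y"])
```

```text
top0 [[347.0, 264.0], [406.0, 261.0], [404.0, 344.0], [466.0, 347.0], [352.0, 412.0], [492.0, 421.0], [574.0, 443.0]]
side0 [[406.0, 283.0], [455.0, 308.0], [382.0, 346.0], [279.0, 351.0], [434.0, 384.0], [385.0, 448.0], [449.0, 537.0]]
[347. 264.] [0.6329 0.1265 0.0429] 0.0053 [0.6315 0.1283 0.04  ]
[406. 261.] [0.64   0.0042 0.0426] 0.0038 [0.6392 0.0054 0.04  ]
[404. 344.] [0.465  0.0078 0.0428] 0.0032 [0.4641 0.0087 0.04  ]
[466. 347.] [ 0.46   -0.1179  0.0415] 0.0043 [ 0.4585 -0.1167  0.04  ]
[352. 412.] [0.3254 0.1103 0.0421] 0.0036 [0.324  0.1113 0.04  ]
[492. 421.] [ 0.3101 -0.1692  0.0413] 0.0041 [ 0.3085 -0.1681  0.04  ]
[574. 443.] [ 0.2552 -0.2544  0.3748] 0.0015 [ 0.267  -0.3313  0.04  ]
carrier [0.463 0.329 0.01 ]
rack [ 0.469 -0.288  0.01 ]
mat [ 0.634 -0.304  0.004]
float handle [0.523 0.31  0.07 ]
knob [0.38  0.285 0.1  ]
core [0.465 0.12  0.05 ]
beaker [0.811 0.041 0.05 ]
[[-0.001 -0.954 -0.299  0.084]
 [ 1.    -0.001 -0.001  0.001]
 [ 0.    -0.299  0.954 -0.166]
 [ 0.     0.     0.     1.   ]] 71.19661104782867
```

View pics/topc.png

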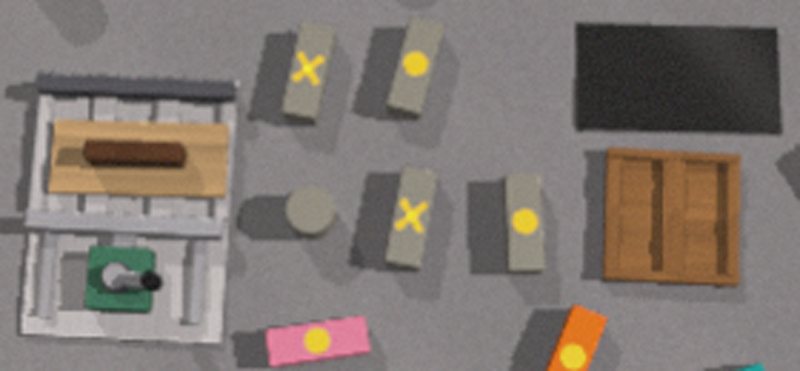

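Call:
{"op": "move_arm", "data": {
  "moves": [
    [1,35,-21,5,0,0,0.23],
    [1,35,-21,5,0,0,0.23],
    [1,35,-21,5,0,0,0.23],
    [1,35,-21,5,0,0,0.23],
    [1,35,-21,5,0,0,0.23],
    [1,35,-21,5,0,0,0.23],
    [1,35,-21,5,0,0,0.23],
    [1,35,-21,5,0,0,0.23],
    [1,35,-21,5,0,0,0.23],
    [1,35,-21,5,0,0,0.23]
  ]
}}

```text
t: 0.98
eef_pos: [0.4762, 0.3245, 0.2686]
ee_rot: [0.0, 1.0, -0.0, -0.0]
contact_force: [0.1, 1.3, -0.2]
width: 0.999
gripper_force: 0.0
```

Call:
{"op": "move_arm", "data": {
  "moves": [
    [1,0,0,0,0,0,0],
    [1,0,0,0,0,0,0],
    [1,0,0,0,0,0,0],
    [1,0,0,0,0,0,0]
  ]
}}

```text
t: 1.32
eef_pos: [0.4735, 0.3267, 0.2682]
ee_rot: [-0.0, 1.0, -0.0, -0.001]
contact_force: [1.4, -0.7, 0.5]
width: 0.998
gripper_force: 0.0
```

Run:
```python
from h import *
im=grab("wrist","w1"); cv2.imwrite("pics/w1b.png",cv2.resize(im,(800,600),interpolation=cv2.INTER_CUBIC)); s=observe();print(s["eef_pos"],s["ee_rot"],s["joints"].round(2))
```

```text
[0.47337719 0.32687345 0.26834688] [-5.29526711e-04  9.99999768e-01  3.33022508e-06 -4.29370386e-04] [ 0.41  0.28  1.39  0.    1.48 -1.16]
```

View pics/w1b.png

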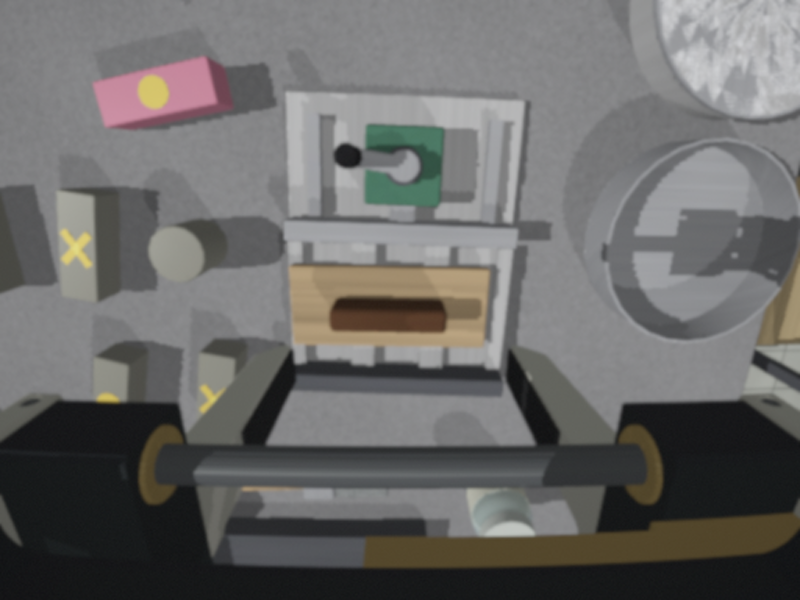

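The wrist view, with image down = +x and right = +y, shows:
- Float board corners at (291,266), (489,268), (486,347) and (294,345).
- Handle top roughly (331,312)–(446,332).
- Crank axis cap at (404,165) and knob top at (348,155).

Run:
```python
from h import *
w=lambda x,y:("w1",x/1.5625,y/1.5625)
t=lambda x,y:("top0",115+.35*x,145+.3504*y)
P={}
for n,a,b in[("f+x+y",(486,347),(54,121)),("f+x-y",(294,345),(229,124)),("f-x+y",(489,268),(48,192)),("f-x-y",(291,266),(226,195)),
 ("handle c",(389,322),(135,152)),("knob",(347,156),(152,280)),("axis",(404,160),(115,272)),("jaw-y",(285,238),(223,228)),("jaw+y",(517,243),(26,222)),
 ("base-x-y",(287,92),(220,340)),("base-x+y",(525,100),(22,332)),("core",(177,253),(310,210)),("crossbar",(76,248),(411,216))]:
    p,e=tri(w(*a),t(*b)); print(n,p.round(4),round(e,4))
for n,a,z in[("f+x+y",(486,347),.032),("f+x-y",(294,345),.032),("f-x+y",(489,268),.032),("f-x-y",(291,266),.032),("hTL",(331,312),.072),("hTR",(446,316),.072),("knob",(347,156),.102),("base-x-y",(287,92),.01),("base-x+y",(525,100),.01)]: print(n,z,atz(*w(*a),z).round(4))
```

```text
f+x+y [0.5658 0.4133 0.0453] 0.0023
f+x-y [0.5679 0.2156 0.0331] 0.0029
f-x+y [0.4818 0.4108 0.0554] 0.0016
f-x-y [0.4869 0.2168 0.0226] 0.0003
handle c [0.5279 0.3154 0.0682] 0.0051
knob [0.3822 0.2853 0.0868] 0.0005
axis [0.3882 0.3287 0.0814] 0.0063
jaw-y [0.4513 0.2173 0.0379] 0.0092
jaw+y [0.4008 0.3485 0.3679] 0.0051
base-x-y [0.3234 0.2205 0.0097] 0.0026
base-x+y [0.3299 0.4434 0.0135] 0.0014
core [0.4654 0.1195 0.0571] 0.0013
crossbar [0.4622 0.0083 0.0426] 0.0015
f+x+y 0.032 [0.5721 0.4174 0.032 ]
f+x-y 0.032 [0.5698 0.2158 0.032 ]
f-x+y 0.032 [0.487  0.4152 0.032 ]
f-x-y 0.032 [0.4848 0.2194 0.032 ]
hTL 0.072 [0.5188 0.2638 0.072 ]
hTR 0.072 [0.5228 0.3696 0.072 ]
knob 0.102 [0.3828 0.2871 0.102 ]
base-x-y 0.01 [0.3224 0.2213 0.01  ]
base-x+y 0.01 [0.3294 0.445  0.01  ]
```

Call:
{"op": "move_arm", "data": {
  "moves": [
    [0.5,5.4,-1.1,0,0,0,-1.57],
    [0.5,5.4,-1.1,0,0,0,-1.57],
    [0.5,5.4,-1.1,0,0,0,-1.57],
    [0.5,5.4,-1.1,0,0,0,-1.57],
    [0.5,5.4,-1.1,0,0,0,-1.57],
    [0.5,5.4,-1.1,0,0,0,-1.57],
    [0.5,5.4,-1.1,0,0,0,-1.57],
    [0.5,5.4,-1.1,0,0,0,-1.57],
    [0.5,5.4,-1.1,0,0,0,-1.57],
    [0.5,5.4,-1.1,0,0,0,-1.57]
  ]
}}

```text
t: 2.2
eef_pos: [0.5274, 0.3164, 0.2687]
ee_rot: [0.587, 0.81, -0.0, -0.0]
contact_force: [0.3, -0.6, -0.4]
width: 0.503
gripper_force: 0.0
```

Call:
{"op": "move_arm", "data": {
  "moves": [
    [0.5,0,0,-2,0,0,-0.11],
    [0.5,0,0,-4,0,0,-0.23],
    [0.5,0,0,-6,0,0,-0.32],
    [0.5,0,0,-8,0,0,-0.32],
    [0.5,0,0,-10,0,0,-0.32],
    [0.5,0,0,-10,0,0,-0.32],
    [0.5,0,0,-10,0,0,-0.32]
  ]
}}

```text
t: 2.78
eef_pos: [0.5271, 0.3158, 0.1679]
ee_rot: [0.706, 0.708, -0.001, -0.001]
contact_force: [0.4, 0.2, 1.2]
width: 0.496
gripper_force: 0.0
```

Call:
{"op": "move_arm", "data": {
  "moves": [
    [0.5,0.1,0,-4,0,0,0],
    [0.5,0.1,0,-8,0,0,0],
    [0.5,0.1,0,-10,0,0,0],
    [0.5,0.1,0,-11.5,0,0,0],
    [0.5,0.1,0,-12.3,0,0,0],
    [0.5,0.1,0,-12.3,0,0,0],
    [0.2,0.1,0,-12.3,0,0,0],
    [0.2,0.1,0,-12.3,0,0,0],
    [0.2,0.1,0,-12.3,0,0,0],
    [0.2,0.1,0,-12.3,0,0,0]
  ],
  "grip_force": 30
}}

```text
t: 3.62
eef_pos: [0.5301, 0.3154, 0.0469]
ee_rot: [0.707, 0.707, 0.001, 0.0]
contact_force: [-3.3, 0.4, 2.1]
width: 0.261
gripper_force: 1.2
```

Call:
{"op": "move_arm", "data": {
  "moves": [
    [0.1,0,0,0,0,0,0],
    [0.1,0,0,0,0,0,0],
    [0.1,0,0,0,0,0,0],
    [0.1,0,0,2,0,0,0],
    [0.1,0,0,5,0,0,0],
    [0.1,0,0,8,0,0,0],
    [0.1,0,0,12,0,0,0],
    [0.1,0,0,15,0,0,0],
    [0.1,0,0,15,0,0,0],
    [0.1,0,0,15,0,0,0]
  ]
}}

```text
t: 4.45
eef_pos: [0.531, 0.3153, 0.1976]
ee_rot: [0.707, 0.707, 0.002, 0.001]
contact_force: [0.0, 0.2, -3.1]
width: 0.256
gripper_force: 29.9
```

Call:
{"op": "move_arm", "data": {
  "moves": [
    [0.1,5,-30,0,0,0,0],
    [0.1,5,-30,0,0,0,0],
    [0.1,5,-30,0,0,0,0],
    [0.1,5,-30,0,0,0,0],
    [0.1,5,-30,0,0,0,0],
    [0.1,5,-30,0,0,0,0],
    [0.1,5,-30,0,0,0,0],
    [0.1,5,-30,0,0,0,0],
    [0.1,8,-33,0,0,0,0],
    [0.1,9,-37,0,0,0,0]
  ]
}}

```text
t: 5.28
eef_pos: [0.6203, -0.054, 0.1928]
ee_rot: [0.707, 0.708, 0.0, -0.002]
contact_force: [0.4, 0.0, -2.2]
width: 0.255
gripper_force: 30.0
```

Call:
{"op": "move_arm", "data": {
  "moves": [
    [0.1,1,-25,0,0,0,0],
    [0.1,1,-25,0,0,0,0],
    [0.1,1,-25,0,0,0,0],
    [0.1,1,-25,0,0,0,0],
    [0.1,1,-25,0,0,0,0],
    [0.1,1,-25,0,0,0,0],
    [0.1,1,-25,0,0,0,0],
    [0.1,1,-25,0,0,0,0],
    [0.1,1,-25,0,0,0,0],
    [0.1,1,-25,0,0,0,0]
  ]
}}

```text
t: 6.12
eef_pos: [0.6294, -0.303, 0.194]
ee_rot: [0.707, 0.707, -0.0, -0.002]
contact_force: [0.3, 0.4, -2.3]
width: 0.257
gripper_force: 30.0
```

Run:
```python
from h import *
im=grab("side","s2"); im2=grab("top","t2"); cv2.imwrite("pics/t2b.png",np.hstack([cv2.resize(im2[90:290,220:420],(400,400)),cv2.resize(im[140:340,240:440],(400,400))])); s=observe();print(s["eef_pos"],s["ee_rot"])
```

```text
[ 0.6299214  -0.30283697  0.19509534] [ 7.06389944e-01  7.07822654e-01  1.88980205e-05 -5.80386076e-04]
```

View pics/t2b.png

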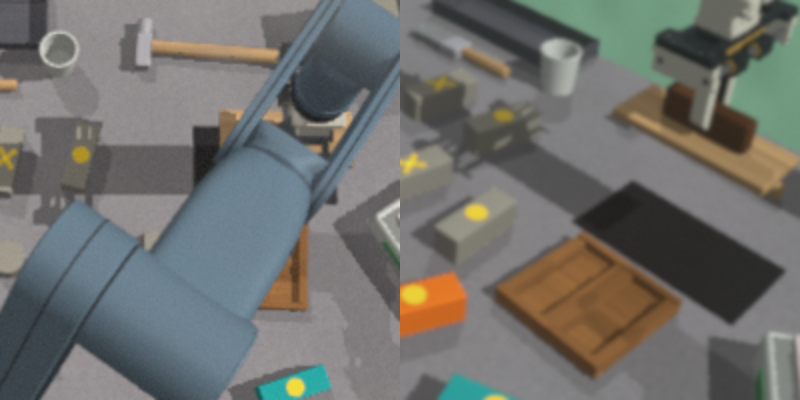

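The float hangs level from the gripper and the empty mat has corners at (575,218), (633,182), (782,268) and (733,322) in the right half. I'll check the mat centre.

Run:
```python
from h import *
p=[atz("s2",240+(x-400)/2,140+y/2,.004) for x,y in((575,218),(633,182),(782,268),(733,322))]
print(np.round(p,3),np.mean(p,0))
p=[atz("top0",115+.35*x,145+.35*y,.004) for x,y in((577,23),(777,28),(781,132),(576,129))]
print(np.round(p,3),np.mean(p,0))
```

```text
[[ 0.582 -0.184  0.004]
 [ 0.701 -0.191  0.004]
 [ 0.701 -0.421  0.004]
 [ 0.576 -0.424  0.004]] [ 0.63994756 -0.30471779  0.004     ]
[[ 0.699 -0.185  0.004]
 [ 0.696 -0.423  0.004]
 [ 0.57  -0.421  0.004]
 [ 0.571 -0.182  0.004]] [ 0.63383865 -0.3027105   0.004     ]
```

Call:
{"op": "move_arm", "data": {
  "moves": [
    [0.1,0.6,-0.1,-4,0,0,0],
    [0.1,0.6,-0.1,-8,0,0,0],
    [0.1,0.6,-0.1,-11,0,0,0],
    [0.1,0.6,-0.1,-13,0,0,0],
    [0.1,0.6,-0.1,-14.5,0,0,0],
    [0.1,0.6,-0.1,-15.5,0,0,0],
    [0.1,0.6,-0.1,-16,0,0,0],
    [0.1,0.6,-0.1,-16.3,0,0,0],
    [0.1,0.6,-0.1,-16.4,0,0,0],
    [0.1,0.6,-0.1,-16.4,0,0,0]
  ]
}}

```text
t: 7.05
eef_pos: [0.6365, -0.306, 0.0326]
ee_rot: [0.707, 0.707, 0.0, 0.001]
contact_force: [0.0, 1.2, -2.4]
width: 0.255
gripper_force: 30.0
```

Call:
{"op": "move_arm", "data": {
  "moves": [
    [0.1,0,0,-0.1,0,0,0],
    [0.1,0,0,-0.1,0,0,0],
    [0.5,0,0,-0.1,0,0,0],
    [0.5,0,0,-0.1,0,0,0],
    [0.5,0,0,-0.1,0,0,0],
    [0.5,0,0,-0.1,0,0,0],
    [0.5,0,0,2,0,0,0],
    [0.5,0,0,6,0,0,0],
    [0.5,0,0,10,0,0,0],
    [0.5,0,0,14,0,0,0]
  ]
}}

```text
t: 7.88
eef_pos: [0.6354, -0.3056, 0.1728]
ee_rot: [0.707, 0.707, -0.0, -0.0]
contact_force: [0.8, -0.6, -0.0]
width: 0.502
gripper_force: 0.0
```

Call:
{"op": "move_arm", "data": {
  "moves": [
    [0.9,-6,22.5,9.7,0,0,1.57],
    [0.9,-6,22.5,9.7,0,0,1.57],
    [0.9,-6,22.5,9.7,0,0,1.57],
    [0.9,-6,22.5,9.7,0,0,1.57],
    [0.9,-6,22.5,9.7,0,0,1.57],
    [0.9,-6,22.5,9.7,0,0,1.57],
    [0.9,-6,22.5,9.7,0,0,1.57],
    [0.9,-6,22.5,9.7,0,0,1.57],
    [0.9,-6,22.5,9.7,0,0,1.57],
    [0.9,-6,22.5,9.7,0,0,1.57]
  ]
}}

```text
t: 8.72
eef_pos: [0.5758, -0.0803, 0.2693]
ee_rot: [0.156, 0.988, -0.0, 0.001]
contact_force: [0.3, 1.2, -0.1]
width: 0.898
gripper_force: 0.0
```

Call:
{"op": "move_arm", "data": {
  "moves": [
    [0.9,0,0,0,0,0,0.32],
    [0.9,0,0,0,0,0,0.32],
    [0.9,0,0,0,0,0,0.32],
    [0.9,0,0,0,0,0,0.32],
    [0.9,0,0,0,0,0,0.32],
    [0.9,0,0,0,0,0,0.32]
  ]
}}

```text
t: 9.22
eef_pos: [0.5758, -0.0808, 0.2687]
ee_rot: [0.002, 1.0, -0.0, 0.0]
contact_force: [0.6, -0.2, 0.0]
width: 0.904
gripper_force: 0.0
```

Run:
```python
from h import *
im=grab("wrist","w2"); cv2.imwrite("pics/w2b.png",cv2.resize(im,(800,600),interpolation=cv2.INTER_CUBIC)); s=observe();print(s["eef_pos"],s["ee_rot"],s["joints"].round(2))
```

```text
[ 0.57579289 -0.08081454  0.26862686] [ 1.35382015e-03  9.99999080e-01 -2.49087007e-05  8.40122631e-05] [-0.33  0.29  1.37  0.    1.48 -1.9 ]
```

View pics/w2b.png

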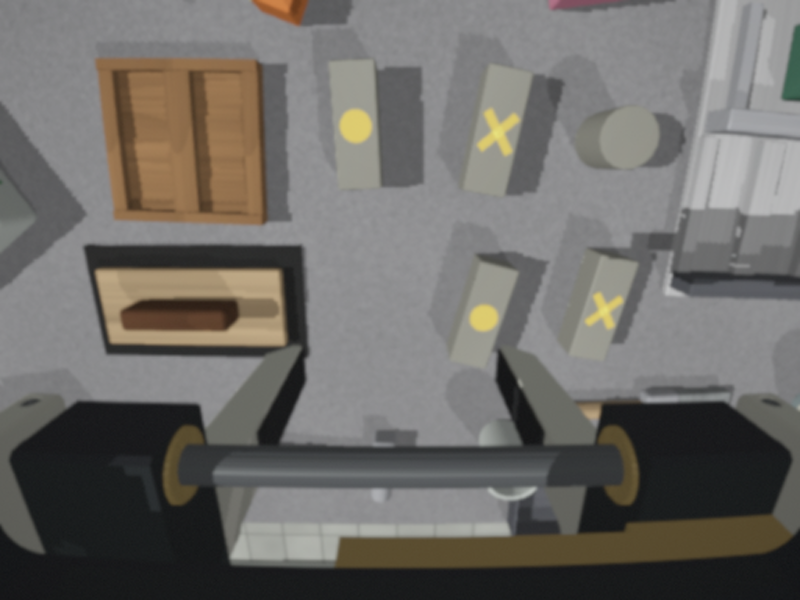

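The wrist view shows the float flat on the mat. Tags sit at disc (355,126), cross (497,132), disc (484,318) and cross (604,310). The rack's outer corners are (97,60), (258,60), (264,222) and (115,218).

Run:
```python
from h import *
im=cv2.imread("pics/w2.png"); h=cv2.cvtColor(im,cv2.COLOR_BGR2HSV)
m=cv2.inRange(h,(20,90,120),(34,255,255)); k,l,st,c=cv2.connectedComponentsWithStats(m)
w=[c[i] for i in range(1,k) if st[i,4]>60 and c[i][1]<230]; print(np.round(np.array(w)*1.5625))
t={"A":(466,347),"B":(404,344),"C":(406,261),"D":(347,264)}
im=cv2.imread("pics/top0.png"); h=cv2.cvtColor(im,cv2.COLOR_BGR2HSV); m=cv2.inRange(h,(20,120,120),(34,255,255)); k,l,st,c=cv2.connectedComponentsWithStats(m)
ww={"A":(355,126),"B":(497,132),"C":(484,318),"D":(604,310)}
E={"A":[(330,60,337,188),(376,59,380,187)],"B":[(490,65,465,189),(533,72,510,196)],"C":[(482,256,450,358),(518,268,490,366)],"D":[(638,262,606,360)]}
for n in "ABCD":
    a=min(w,key=lambda p:np.linalg.norm(p*1.5625-ww[n])); b=min(c[1:],key=lambda p:np.linalg.norm(p*1.5625-t[n]))
    p,e=tri(("w2",*a),("top0",*b)); q=atz("w2",*a,.04)
    yaws=[]
    for x0,y0,x1,y1 in E[n]:
        d=atz("w2",x1/1.5625,y1/1.5625,.04)-atz("w2",x0/1.5625,y0/1.5625,.04); yaws.append((round(np.arctan2(d[1],d[0]),3),round(np.hypot(*d[:2]),3)))
    print(n,p.round(4),round(e,4),q.round(4),yaws)
ps=[atz("w2",x/1.5625,y/1.5625,.021) for x,y in((97,60),(258,60),(264,222),(115,218))]; print("rack",np.round(ps,4),np.mean(ps,0).round(4))
tt=[(609,148),(740,154),(738,286),(603,279)]
for (x,y),(X,Y) in zip([(264,222),(115,218),(97,60),(258,60)],tt): print(np.round(tri(("w2",x/1.5625,y/1.5625),("top0",115+.35*X,145+.35*Y))[0],4), atz("top0",115+.35*X,145+.35*Y,.021).round(4))
ps=[atz("w2",x/1.5625,y/1.5625,.016) for x,y in((96,268),(285,268),(288,346),(107,346))]; print("float",np.round(ps,4),np.mean(ps,0).round(4))
# lane edges on rack (inner), floor
for nm,x,y in(("s1L",113,69),("s1R",168,68),("s0L",190,69),("s0R",246,69),("s1Lb",124,210),("s1Rb",175,210),("s0Lb",197,213),("s0Rb",248,213)): print(nm,atz("w2",x/1.5625,y/1.5625,.02).round(4))
```

```text
[[355. 125.]
 [497. 131.]
 [603. 310.]
 [483. 317.]]
A [ 0.458  -0.1178  0.0437] 0.0029 [ 0.4577 -0.1196  0.04  ] [(np.float64(0.015), np.float64(0.108)), (np.float64(0.016), np.float64(0.107))]
B [0.4636 0.0079 0.0384] 0.0022 [0.463  0.0067 0.04  ] [(np.float64(-0.17), np.float64(0.106)), (np.float64(-0.127), np.float64(0.107))]
C [0.6423 0.0051 0.0299] 0.0006 [0.6388 0.0029 0.04  ] [(np.float64(-0.249), np.float64(0.111)), (np.float64(-0.196), np.float64(0.107))]
D [0.6337 0.1287 0.0337] 0.001 [0.632  0.1254 0.04  ] [(np.float64(-0.159), np.float64(0.107))]
rack [[ 0.3923 -0.3599  0.021 ]
 [ 0.3987 -0.2076  0.021 ]
 [ 0.545  -0.2147  0.021 ]
 [ 0.5386 -0.3678  0.021 ]] [ 0.4686 -0.2875  0.021 ]
[ 0.5466 -0.2178  0.0126] [ 0.5454 -0.2169  0.021 ]
[ 0.5388 -0.3666  0.023 ] [ 0.5398 -0.3673  0.021 ]
[ 0.3903 -0.3609  0.0177] [ 0.3887 -0.3589  0.021 ]
[ 0.397  -0.2087  0.0146] [ 0.3958 -0.2069  0.021 ]
float [[ 0.5913 -0.4034  0.016 ]
 [ 0.593  -0.199   0.016 ]
 [ 0.6807 -0.2034  0.016 ]
 [ 0.6815 -0.411   0.016 ]] [ 0.6366 -0.3042  0.016 ]
s1L [ 0.4007 -0.346   0.02  ]
s1R [ 0.4024 -0.2926  0.02  ]
s0L [ 0.404  -0.2718  0.02  ]
s0R [ 0.4058 -0.2196  0.02  ]
s1Lb [ 0.5309 -0.3574  0.02  ]
s1Rb [ 0.532 -0.304  0.02 ]
s0Lb [ 0.5353 -0.2819  0.02  ]
s0Rb [ 0.536  -0.2302  0.02  ]
```

Call:
{"op": "move_arm", "data": {
  "moves": [
    [0.9,-4,-1.2,-1,0,0,0.015],
    [0.9,-8,-2.4,-2,0,0,0.015],
    [0.9,-11.8,-3.7,-4,0,0,0.015],
    [0.9,-11.8,-3.7,-8,0,0,0.015],
    [0.9,-11.8,-3.7,-12,0,0,0.015],
    [0.9,-11.8,-3.7,-16,0,0,0.015],
    [0.9,-11.8,-3.7,-19,0,0,0.015],
    [0.9,-11.8,-3.7,-20,0,0,0.015],
    [0.9,-11.8,-3.7,-20,0,0,0.015],
    [0.9,-11.8,-3.7,-20,0,0,0.015]
  ]
}}

```text
t: 10.1
eef_pos: [0.4577, -0.1178, 0.0684]
ee_rot: [-0.007, 1.0, 0.0, -0.0]
contact_force: [0.2, -0.2, 1.0]
width: 0.902
gripper_force: 0.0
```

Call:
{"op": "move_arm", "data": {
  "moves": [
    [0.9,0,0,-2.5,0,0,0],
    [0.9,0,0,-4.3,0,0,0],
    [0.9,0,0,-5.2,0,0,0],
    [0.9,0,0,-5.2,0,0,0],
    [0.3,0,0,-5.2,0,0,0],
    [0.3,0,0,-5.2,0,0,0],
    [0.3,0,0,-5.2,0,0,0],
    [0.3,0,0,-5.2,0,0,0],
    [0.3,0,0,-5.2,0,0,0],
    [0.3,0,0,-5.2,0,0,0]
  ],
  "grip_force": 40
}}

```text
t: 10.93
eef_pos: [0.458, -0.1179, 0.0169]
ee_rot: [-0.007, 1.0, -0.0, 0.0]
contact_force: [0.3, -0.4, 0.4]
width: 0.515
gripper_force: 0.0
```

Call:
{"op": "move_arm", "data": {
  "moves": [
    [0.3,0,0,0,0,0,0],
    [0.3,0,0,0,0,0,0],
    [0.3,0,0,1,0,0,0],
    [0.3,0,0,3,0,0,0],
    [0.3,0,0,7,0,0,0],
    [0.3,0,0,11,0,0,0],
    [0.3,0,0,15,0,0,0],
    [0.3,0,0,18,0,0,0],
    [0.3,0,0,18,0,0,0],
    [0.3,0,0,18,0,0,0]
  ]
}}

```text
t: 11.77
eef_pos: [0.4583, -0.118, 0.1974]
ee_rot: [-0.007, 1.0, -0.001, 0.001]
contact_force: [-0.9, 0.5, -3.7]
width: 0.428
gripper_force: 39.9
```

Call:
{"op": "move_arm", "data": {
  "moves": [
    [0.3,2,28,5,0,0,0],
    [0.3,2,28,5,0,0,0],
    [0.3,2,28,5,0,0,0],
    [0.3,2,28,5,0,0,0],
    [0.3,2,28,5,0,0,0],
    [0.3,2,28,5,0,0,0],
    [0.3,2,28,5,0,0,0],
    [0.3,2,28,5,0,0,0],
    [0.3,2,28,5,0,0,0],
    [0.3,2,28,5,0,0,0]
  ]
}}

```text
t: 12.6
eef_pos: [0.4764, 0.1618, 0.2439]
ee_rot: [-0.008, 1.0, -0.001, -0.003]
contact_force: [0.2, -1.3, -4.1]
width: 0.425
gripper_force: 39.9
```

Run:
```python
from h import *
im=grab("wrist","w3"); cv2.imwrite("pics/w3b.png",cv2.resize(im[30:270,180:500],(800,600),interpolation=cv2.INTER_CUBIC)); s=observe();print(s["eef_pos"],s["ee_rot"],s["joints"].round(2))
```

```text
[0.47670621 0.16122779 0.24428825] [-6.89074360e-03  9.99973814e-01 -5.30719879e-04 -2.14629867e-03] [ 0.1   0.16  1.6  -0.    1.39 -1.48]
```

View pics/w3b.png

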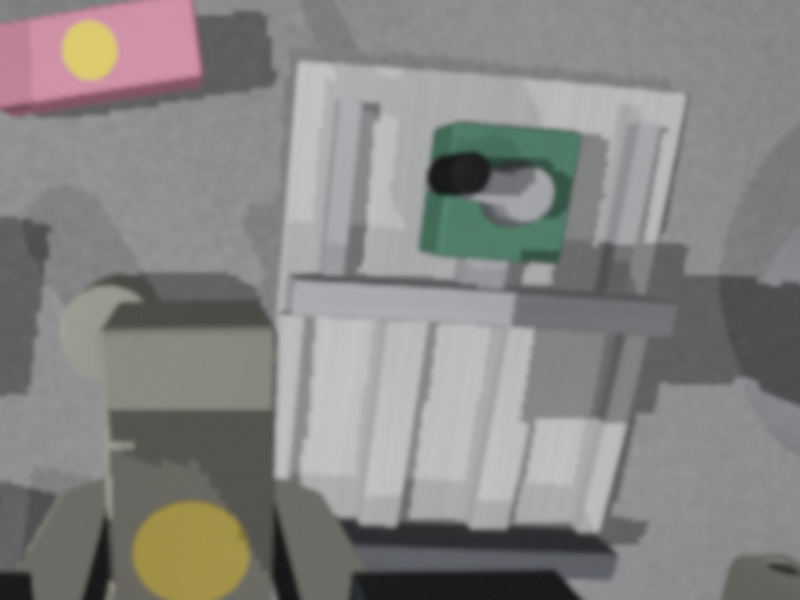

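The crop (×2.5, offset 180,30) shows the cleared carrier. Rail centres run (408,320)→(381,525) and (514,328)→(490,526), base corners are (298,62) and (685,93), and the knob top is near (470,173).

Run:
```python
from h import *
w=lambda x,y:("w3",180+x/2.5,30+y/2.5)
for n,x,y,z in[("r1a",408,320,.02),("r1b",381,525,.02),("r2a",514,328,.02),("r2b",490,526,.02),("b-",298,62,.01),("b+",685,93,.01),("axis",530,193,.066),("knobtop",470,173,.102),("knobbot",447,175,.066),("jaw-y",295,312,.045),("jaw+y",672,334,.045),("stop+y",614,545,.046)]: print(n,atz(*w(x,y),z).round(4))
```

```text
r1a [0.4635 0.2911 0.02  ]
r1b [0.5985 0.2883 0.02  ]
r2a [0.4671 0.356  0.02  ]
r2b [0.5989 0.361  0.02  ]
b- [0.3227 0.2193 0.01  ]
b+ [0.3299 0.4437 0.01  ]
axis [0.3896 0.3314 0.066 ]
knobtop [0.3824 0.2851 0.102 ]
knobbot [0.3824 0.288  0.066 ]
jaw-y [0.4558 0.2196 0.045 ]
jaw+y [0.4637 0.4379 0.045 ]
stop+y [0.5985 0.4304 0.046 ]
```

Call:
{"op": "move_arm", "data": {
  "moves": [
    [0.3,2,4,0,0,0,-0.044],
    [0.3,4,8,0,0,0,-0.044],
    [0.3,5,9.1,-1,0,0,-0.044],
    [0.3,5,9.1,-4,0,0,-0.044],
    [0.3,5,9.1,-8,0,0,-0.044],
    [0.3,5,9.1,-11,0,0,-0.044],
    [0.3,5,9.1,-13,0,0,-0.044],
    [0.3,5,9.1,-13,0,0,-0.044],
    [0.3,5,9.1,-13,0,0,-0.044],
    [0.3,5,9.1,-13,0,0,-0.044]
  ]
}}

```text
t: 13.48
eef_pos: [0.529, 0.2523, 0.1176]
ee_rot: [0.016, 1.0, 0.0, 0.001]
contact_force: [-0.2, 0.8, -2.8]
width: 0.429
gripper_force: 39.9
```

Run:
```python
from h import *
im=grab("wrist","w4");a=grab("side","s4"); cv2.imwrite("pics/w4b.png",np.hstack([cv2.resize(im[40:280,130:450],(533,400),interpolation=cv2.INTER_CUBIC),cv2.resize(a[130:230,110:177+0],(267,400),interpolation=cv2.INTER_CUBIC)])); s=observe();print(s["eef_pos"],s["ee_rot"])
```

```text
[0.52943841 0.2529575  0.11859119] [1.53886998e-02 9.99879815e-01 4.92256021e-04 1.81709765e-03]
```

View pics/w4b.png

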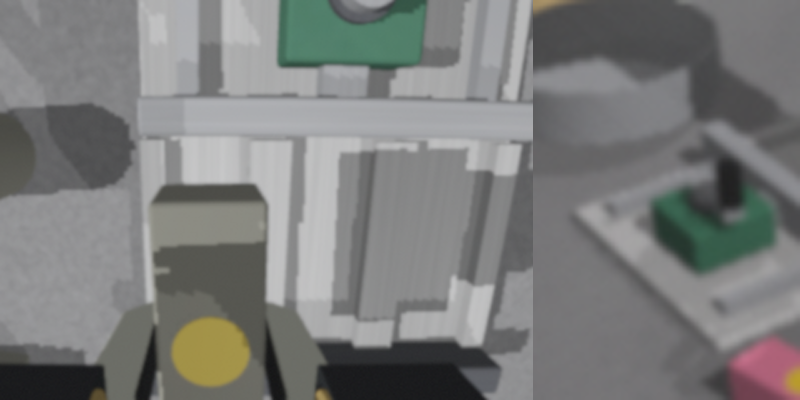

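Run:
```python
from h import *
w=lambda x,y:("w4",130+x/1.6667,40+y/1.6667)
for n,x,y,z in[("jaw-y",138,136,.045),("jaw mid",400,138,.045),("jawback-y",138,98,.045),("jawback mid",400,98,.045),("rail1L",292,145,.02),("rail1R",340,145,.02),("rail2",500,145,.02),("edgerail inner",160,145,.02),("housing front L",285,65,.046),("housing front R",413,65,.046),("stop -",372,345,.046),("rail1 end L",358,345,.02),("rail1 end R",393,345,.02),("r2 end",460,345,.02),("r2endR",490,345,.02)]: print(n,atz(*w(x,y),z).round(4))
im=cv2.imread("pics/w4.png")[40:280,130:450]; im=im[60:220]; cv2.imwrite("pics/w4c.png",cv2.resize(im,(800,400),interpolation=cv2.INTER_CUBIC))
```

```text
jaw-y [0.4576 0.2177 0.045 ]
jaw mid [0.4626 0.3553 0.045 ]
jawback-y [0.4387 0.2191 0.045 ]
jawback mid [0.4423 0.3537 0.045 ]
rail1L [0.4669 0.3025 0.02  ]
rail1R [0.4676 0.3305 0.02  ]
rail2 [0.4694 0.4271 0.02  ]
edgerail inner [0.4645 0.2261 0.02  ]
housing front L [0.4252 0.2938 0.046 ]
housing front R [0.4263 0.3588 0.046 ]
stop - [0.5844 0.3493 0.046 ]
rail1 end L [0.5992 0.35   0.02  ]
rail1 end R [0.6002 0.3739 0.02  ]
r2 end [0.6024 0.4207 0.02  ]
r2endR [0.6035 0.4422 0.02  ]
```

View pics/w4c.png

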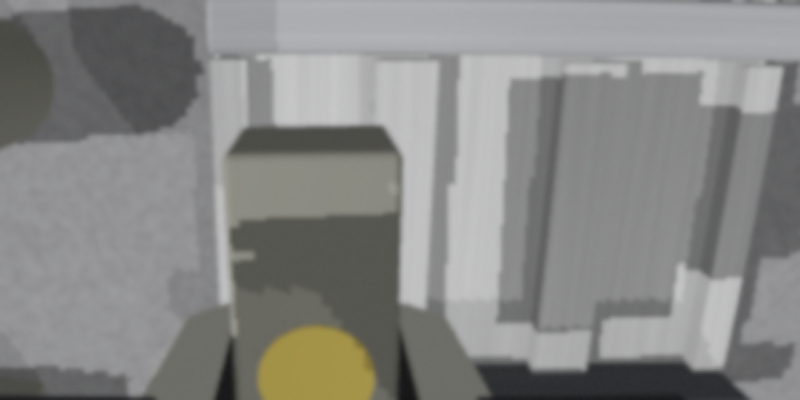

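Run:
```python
from h import *
w=lambda x,y:("w4",130+x/2.5,100+y/2.5)
for n,x,y,z in[("edge out",210,65,.02),("edge in",248,65,.02),("r1L",375,65,.02),("r1R",440,65,.02),("r2 far L",530,350,.02),("r2 far R",590,350,.02),("r3 farL",695,350,.02),("r3 farR",727,365,.02),("r3 nearR",782,75,.02),("r3 near L",745,75,.02),("floor L",272,65,.01),("lane1 fl",458,65,.01)]: print(n,atz(*w(x,y),z).round(4))
```

```text
edge out [0.4631 0.2145 0.02  ]
edge in [0.4636 0.2292 0.02  ]
r1L [0.4652 0.2781 0.02  ]
r1R [0.4659 0.3033 0.02  ]
r2 far L [0.5903 0.3462 0.02  ]
r2 far R [0.5914 0.3732 0.02  ]
r3 farL [0.5936 0.4217 0.02  ]
r3 farR [0.602  0.4381 0.02  ]
r3 nearR [0.4725 0.441  0.02  ]
r3 near L [0.4723 0.4254 0.02  ]
floor L [0.4646 0.2378 0.01  ]
lane1 fl [0.4669 0.3123 0.01  ]
```

Call:
{"op": "move_arm", "data": {
  "moves": [
    [0.3,-0.2,-0.1,-3,0,0,0],
    [0.3,-0.2,-0.1,-5.5,0,0,0],
    [0.3,-0.2,-0.1,-7,0,0,0],
    [0.3,-0.2,-0.1,-8,0,0,0],
    [0.3,-0.2,-0.1,-8.6,0,0,0],
    [0.3,-0.2,-0.1,-8.9,0,0,0],
    [0.3,-0.2,-0.1,-9,0,0,0],
    [0.3,-0.2,-0.1,-9,0,0,0],
    [0.3,-0.2,-0.1,-9,0,0,0]
  ]
}}

```text
t: 14.33
eef_pos: [0.5266, 0.2524, 0.0276]
ee_rot: [0.015, 1.0, 0.0, 0.001]
contact_force: [-0.6, 0.5, -3.2]
width: 0.428
gripper_force: 39.9
```

Call:
{"op": "move_arm", "data": {
  "moves": [
    [0.3,0,0,-0.1,0,0,0],
    [0.7,0,0,-0.1,0,0,0],
    [0.7,0,0,-0.1,0,0,0],
    [0.7,0,0,-0.1,0,0,0],
    [0.7,0,0,-0.1,0,0,0],
    [0.7,0,0,2,0,0,0],
    [0.7,0,0,5,0,0,0],
    [0.7,0,0,9,0,0,0],
    [0.7,0,0,13,0,0,0],
    [0.7,0,0,16,0,0,0]
  ]
}}

```text
t: 15.17
eef_pos: [0.5265, 0.2524, 0.19]
ee_rot: [0.015, 1.0, 0.0, 0.001]
contact_force: [0.4, 0.7, -0.4]
width: 0.699
gripper_force: 0.0
```

Call:
{"op": "move_arm", "data": {
  "moves": [
    [0.9,3,-4,0,0,0,-0.05],
    [0.9,4,-8,0,0,0,-0.1],
    [0.9,6,-12,0,0,0,-0.15],
    [0.9,7,-15,0,0,0,-0.18],
    [0.9,8,-18,0,0,0,-0.18],
    [0.9,9,-21,0,0,0,-0.18],
    [0.9,8,-23,0,0,0,-0.18],
    [0.9,8,-23,0,0,0,-0.18],
    [0.9,8,-23,0,0,0,-0.18]
  ]
}}

```text
t: 15.92
eef_pos: [0.6056, 0.0212, 0.1864]
ee_rot: [0.106, 0.994, 0.0, -0.0]
contact_force: [-0.3, 0.2, 1.4]
width: 0.898
gripper_force: 0.0
```

Run:
```python
from h import *
im=grab("wrist","w5"); t=grab("top","t5"); cv2.imwrite("pics/w5b.png",np.hstack([cv2.resize(im,(533,400),interpolation=cv2.INTER_CUBIC),cv2.resize(t[150:290,110:203],(267,400),interpolation=cv2.INTER_CUBIC)])); s=observe();print(s["eef_pos"],s["ee_rot"])
for fn,lo in(("t5",15),("w5",40)):
    i=cv2.imread(f"pics/{fn}.png"); m=cv2.inRange(cv2.cvtColor(i,cv2.COLOR_BGR2HSV),(20,90,100),(34,255,255)); k,l,st,c=cv2.connectedComponentsWithStats(m)
    for q in range(1,k):
        if st[q,4]>lo: print(fn,c[q].round(1),st[q,4],atz(fn,*c[q],.04).round(4),atz(fn,*c[q],.05).round(4))
```

```text
[0.60578859 0.02294915 0.18662562] [1.04663550e-01 9.94507645e-01 2.85494527e-04 6.16905879e-05]
t5 [259.7 168.5] 42 [0.6332 0.0066 0.04  ] [0.6305 0.0068 0.05  ]
t5 [181.4 199.2] 72 [0.5293 0.2571 0.04  ] [0.5272 0.2556 0.05  ]
t5 [315.2 269.6] 59 [ 0.309  -0.1685  0.04  ] [ 0.3083 -0.1673  0.05  ]
t5 [367.1 283.2] 63 [ 0.2671 -0.3305  0.04  ] [ 0.2667 -0.3282  0.05  ]
w5 [214.1  55.5] 559 [0.4631 0.0067 0.04  ] [0.465  0.0077 0.05  ]
w5 [449.9  68.3] 532 [0.527  0.2607 0.04  ] [0.5269 0.2537 0.05  ]
w5 [318.6 208.1] 364 [0.6604 0.0902 0.04  ] [0.656  0.0886 0.05  ]
w5 [246.7 206.1] 370 [0.6387 0.0028 0.04  ] [0.635 0.004 0.05 ]
```

View pics/w5b.png

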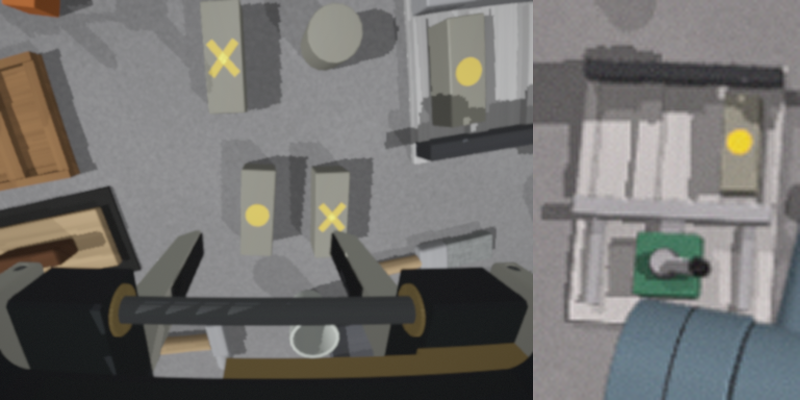

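D got knocked: its cross tag is now at (331,216) left panel, about (0.66, 0.09). Bar A sits flat in its lane (tag at (739,141), right panel), and C's tag is at (257,215).

Run:
```python
from h import *
k=533/512
for n,x0,y0,x1,y1 in(("CL",244,170,239,252),("CR",275,170,271,254),("DL",315,172,317,253),("DR",348,172,351,250)):
    d=atz("w5",x1/k,y1/k,.04)-atz("w5",x0/k,y0/k,.04); print(n,np.arctan2(d[1],d[0]),np.hypot(*d[:2]))
```

```text
CL -0.29777400093018175 0.10493936652702646
CR -0.2509481997779122 0.10740644743309849
DL -0.13612717122308735 0.1041075009419906
DR -0.08656724751657141 0.10074874342433089
```

Call:
{"op": "move_arm", "data": {
  "moves": [
    [0.75,3.3,-2,0,0,0,-0.03],
    [0.75,3.3,-2,-4,0,0,-0.03],
    [0.75,3.3,-2,-8,0,0,-0.03],
    [0.75,3.3,-2,-11,0,0,-0.03],
    [0.75,3.3,-2,-12,0,0,-0.03],
    [0.75,3.3,-2,-12,0,0,-0.03],
    [0.75,3.3,-2,-12,0,0,-0.03]
  ]
}}

```text
t: 16.6
eef_pos: [0.6394, 0.0032, 0.0673]
ee_rot: [0.119, 0.993, 0.0, 0.0]
contact_force: [-0.2, 0.3, -0.3]
width: 0.753
gripper_force: 0.0
```

Call:
{"op": "move_arm", "data": {
  "moves": [
    [0.75,0,0,-2.5,0,0,0],
    [0.75,0,0,-4.2,0,0,0],
    [0.75,0,0,-5.1,0,0,0],
    [0.75,0,0,-5.1,0,0,0],
    [0.3,0,0,-5.1,0,0,0],
    [0.3,0,0,-5.1,0,0,0],
    [0.3,0,0,-5.1,0,0,0],
    [0.3,0,0,-5.1,0,0,0],
    [0.3,0,0,-5.1,0,0,0],
    [0.3,0,0,-5.1,0,0,0]
  ]
}}

```text
t: 17.43
eef_pos: [0.6393, 0.0021, 0.0163]
ee_rot: [0.12, 0.993, 0.0, 0.001]
contact_force: [-0.7, 0.9, 2.6]
width: 0.428
gripper_force: 40.0
```

Call:
{"op": "move_arm", "data": {
  "moves": [
    [0.3,0,0,0,0,0,0],
    [0.3,0,0,1,0,0,0],
    [0.3,0,0,4,0,0,0],
    [0.3,0,0,8,0,0,0],
    [0.3,0,0,12,0,0,0],
    [0.3,0,0,14,0,0,0],
    [0.3,0,0,14,0,0,0],
    [0.3,0,0,14,0,0,0]
  ]
}}

```text
t: 18.1
eef_pos: [0.6388, 0.0022, 0.1559]
ee_rot: [0.12, 0.993, -0.0, 0.001]
contact_force: [-1.0, 0.2, -5.1]
width: 0.426
gripper_force: 39.9
```

Call:
{"op": "move_arm", "data": {
  "moves": [
    [0.3,-10.8,39.7,0,0,0,0.206],
    [0.3,-10.8,39.7,0,0,0,0.206],
    [0.3,-10.8,39.7,0,0,0,0.206],
    [0.3,-10.8,39.7,0,0,0,0.206],
    [0.3,-10.8,39.7,0,0,0,0.206],
    [0.3,-10.8,39.7,0,0,0,0.206],
    [0.3,-10.8,39.7,0,0,0,0.206],
    [0.3,-10.8,39.7,0,0,0,0.206],
    [0.3,-10.8,39.7,0,0,0,0.206],
    [0.3,-10.8,39.7,0,0,0,0.206]
  ]
}}

```text
t: 18.93
eef_pos: [0.5275, 0.4007, 0.1513]
ee_rot: [0.017, 1.0, -0.001, -0.003]
contact_force: [-0.2, -0.3, -4.4]
width: 0.431
gripper_force: 39.9
```

Call:
{"op": "move_arm", "data": {
  "moves": [
    [0.3,0,0,0,0,0,0],
    [0.3,0,0,0,0,0,0],
    [0.3,0,0,-4,0,0,0],
    [0.3,0,0,-6,0,0,0],
    [0.3,0,0,-6,0,0,0],
    [0.3,0,0,-6,0,0,0]
  ]
}}

```text
t: 19.43
eef_pos: [0.5294, 0.3968, 0.0924]
ee_rot: [0.018, 1.0, -0.002, -0.003]
contact_force: [-0.7, -0.8, -4.0]
width: 0.423
gripper_force: 39.9
```

Call:
{"op": "move_arm", "data": {
  "moves": [
    [0.3,0.1,0.2,-2,0,0,0],
    [0.3,0.1,0.2,-4,0,0,0],
    [0.3,0.1,0.2,-5.2,0,0,0],
    [0.3,0.1,0.2,-6,0,0,0],
    [0.3,0.1,0.2,-6.4,0,0,0],
    [0.3,0.1,0.2,-6.4,0,0,0],
    [0.3,0.1,0.2,-6.4,0,0,0]
  ]
}}

```text
t: 20.02
eef_pos: [0.5325, 0.4013, 0.0324]
ee_rot: [0.017, 1.0, 0.0, 0.001]
contact_force: [0.7, -0.7, -4.4]
width: 0.431
gripper_force: 39.9
```

Call:
{"op": "move_arm", "data": {
  "moves": [
    [0.3,0,0,-0.1,0,0,0],
    [0.7,0,0,-0.1,0,0,0],
    [0.7,0,0,-0.1,0,0,0],
    [0.7,0,0,-0.1,0,0,0],
    [0.7,0,0,-0.1,0,0,0],
    [0.7,0,0,2,0,0,0],
    [0.7,0,0,5,0,0,0],
    [0.7,0,0,9,0,0,0],
    [0.7,0,0,13,0,0,0],
    [0.7,0,0,16,0,0,0]
  ]
}}

```text
t: 20.85
eef_pos: [0.5326, 0.4017, 0.1956]
ee_rot: [0.017, 1.0, 0.001, 0.002]
contact_force: [1.2, 0.8, 1.5]
width: 0.702
gripper_force: 0.0
```

Call:
{"op": "move_arm", "data": {
  "moves": [
    [0.3,-4,-7,6,0,0,0.03],
    [0.3,-4,-7,6,0,0,0.03],
    [0.3,-4,-7,6,0,0,0.03],
    [0.3,-4,-7,6,0,0,0.03],
    [0.3,-4,-7,6,0,0,0.03],
    [0.3,-4,-7,6,0,0,0.03]
  ]
}}

```text
t: 21.35
eef_pos: [0.4919, 0.3316, 0.251]
ee_rot: [0.002, 1.0, 0.0, -0.0]
contact_force: [0.3, 0.4, 0.7]
width: 0.329
gripper_force: 0.0
```

Run:
```python
from h import *
im=grab("wrist","w6"); t=grab("top","t6"); cv2.imwrite("pics/w6b.png",cv2.resize(im[20:260,100:420],(800,600),interpolation=cv2.INTER_CUBIC)); s=observe();print(s["eef_pos"],s["ee_rot"],s["joints"].round(2))
B={}
for fn,lo in(("t6",15),("w6",40)):
    i=cv2.imread(f"pics/{fn}.png"); m=cv2.inRange(cv2.cvtColor(i,cv2.COLOR_BGR2HSV),(20,90,100),(34,255,255)); k,l,st,c=cv2.connectedComponentsWithStats(m)
    for q in range(1,k):
        if st[q,4]>lo: print(fn,c[q].round(1),st[q,4],atz(fn,*c[q],.04).round(4),atz(fn,*c[q],.05).round(4))
```

```text
[0.49168303 0.33170717 0.24999802] [ 1.66269802e-03  9.99998049e-01 -3.18628769e-04 -1.01755311e-03] [ 0.41  0.32  1.37  0.    1.45 -1.16]
t6 [233.2 160.3] 75 [0.6601 0.093  0.04  ] [0.6572 0.0926 0.05  ]
t6 [181.4 199.1] 73 [0.5295 0.257  0.04  ] [0.5274 0.2555 0.05  ]
t6 [258.5 220.2] 80 [0.4633 0.0092 0.04  ] [0.4617 0.0093 0.05  ]
t6 [225.5 263.9] 57 [0.3242 0.1113 0.04  ] [0.3235 0.1107 0.05  ]
t6 [315.1 269.7] 63 [ 0.3085 -0.1681  0.04  ] [ 0.3079 -0.1669  0.05  ]
t6 [367.1 283.2] 63 [ 0.2671 -0.3305  0.04  ] [ 0.2667 -0.3282  0.05  ]
w6 [84.6 42.3] 346 [0.3234 0.1082 0.04  ] [0.3257 0.1142 0.05  ]
w6 [ 34.6 149.2] 235 [0.463  0.0058 0.04  ] [0.4615 0.0145 0.05  ]
w6 [201.1 191.9] 283 [0.5302 0.2506 0.04  ] [0.5269 0.2528 0.05  ]
w6 [304.8 194.7] 274 [0.5353 0.4045 0.04  ] [0.5319 0.4026 0.05  ]
w6 [109.8 265.5] 168 [0.658  0.0884 0.04  ] [0.6514 0.0949 0.05  ]
w6 [311.7 299.3] 311 [0.7249 0.4267 0.04  ] [0.7165 0.4242 0.05  ]
```

View pics/w6b.png

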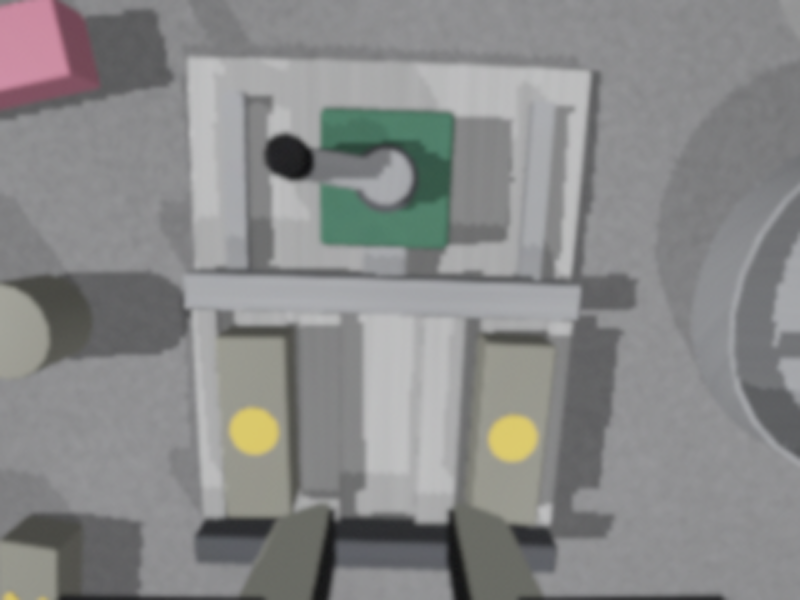

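Both disc bars sit in the outer lanes with tags at (254,431) and (513,438). The jaw is still open, with knob top at (290,156) and axis cap at (388,175). Next I'll compute the crank geometry.

Run:
```python
from h import *
w=lambda x,y:("w6",100+x/2.5,20+y/2.5)
for z in(.102,.066): print(z,"knob",atz(*w(290,156),z).round(4),"axis",atz(*w(388,175),z).round(4), atz(*w(388,175),.08).round(4))
for n,x,y,z in[("jaw-y",185,305,.045),("jaw+y",580,317,.045),("base-",188,58,.01),("base+",592,70,.01),("hou",322,108,.046),("hou",453,114,.046),("hou",445,248,.046),("hou",322,243,.046)]: print(n,atz(*w(x,y),z).round(4))
ax=np.array([.3886,.3303]); ya=-.035; ex=np.array([np.cos(ya),np.sin(ya)]); ey=np.array([-ex[1],ex[0]])
for th in np.arange(0,3.21,.2): print(round(th,2),(ax+.045*(-np.sin(th)*ex-np.cos(th)*ey)).round(4))
```

```text
0.102 knob [0.383  0.2884 0.102 ] axis [0.3913 0.3318 0.102 ] [0.3902 0.3317 0.08  ]
0.066 knob [0.38   0.2834 0.066 ] axis [0.3894 0.3317 0.066 ] [0.3902 0.3317 0.08  ]
jaw-y [0.4556 0.2184 0.045 ]
jaw+y [0.4634 0.4383 0.045 ]
base- [0.3227 0.2207 0.01  ]
base+ [0.33   0.4456 0.01  ]
hou [0.3552 0.298  0.046 ]
hou [0.3584 0.3652 0.046 ]
hou [0.4258 0.3621 0.046 ]
hou [0.4229 0.2959 0.046 ]
0.0 [0.387  0.2853]
0.2 [0.3781 0.2865]
0.4 [0.3696 0.2895]
0.6 [0.3619 0.2941]
0.8 [0.3552 0.3001]
1.0 [0.3499 0.3073]
1.2 [0.3461 0.3155]
1.4 [0.344  0.3242]
1.6 [0.3437 0.3332]
1.8 [0.3452 0.3421]
2.0 [0.3484 0.3504]
2.2 [0.3532 0.358 ]
2.4 [0.3594 0.3645]
2.6 [0.3668 0.3696]
2.8 [0.375  0.3732]
3.0 [0.3838 0.375 ]
3.2 [0.3928 0.3751]
```

Call:
{"op": "move_arm", "data": {
  "moves": [
    [0.6,-4,-2,0,0,0,-1.57],
    [0.6,-8,-4,0,0,0,-1.57],
    [0.6,-10.9,-4.4,-2,0,0,-1.57],
    [0.6,-10.9,-4.4,-5,0,0,-1.57],
    [0.6,-10.9,-4.4,-8,0,0,-1.57],
    [0.6,-10.9,-4.4,-9,0,0,-1.57],
    [0.6,-10.9,-4.4,-9,0,0,-1.57],
    [0.6,-10.9,-4.4,-9,0,0,-1.57],
    [0.6,-10.9,-4.4,-9,0,0,-1.57],
    [0.6,-10.9,-4.4,-9,0,0,-1.57]
  ]
}}

```text
t: 22.28
eef_pos: [0.3825, 0.2876, 0.1601]
ee_rot: [0.589, 0.808, -0.001, -0.001]
contact_force: [-1.0, -0.1, -0.1]
width: 0.603
gripper_force: 0.0
```

Call:
{"op": "move_arm", "data": {
  "moves": [
    [0.6,0,0,0,0,0,-0.32],
    [0.6,0,0,0,0,0,-0.32],
    [0.6,0,0,0,0,0,-0.32],
    [0.6,0,0,0,0,0,-0.32],
    [0.6,0,0,0,0,0,-0.32]
  ]
}}

```text
t: 22.7
eef_pos: [0.3826, 0.2875, 0.1606]
ee_rot: [0.707, 0.707, -0.001, -0.0]
contact_force: [0.4, -0.3, 0.0]
width: 0.6
gripper_force: 0.0
```

Descend to z ≈ 0.073 and close on the knob.

Call:
{"op": "move_arm", "data": {
  "moves": [
    [0.6,0,0,-3,0,0,0],
    [0.6,0,0,-6,0,0,0],
    [0.6,0,0,-8,0,0,0],
    [0.6,0,0,-8.7,0,0,0],
    [0.15,0,0,-8.7,0,0,0],
    [0.15,0,0,-8.7,0,0,0],
    [0.15,0,0,-8.7,0,0,0],
    [0.15,0,0,-8.7,0,0,0],
    [0.15,0,0,-8.7,0,0,0],
    [0.15,0,0,-8.7,0,0,0]
  ],
  "grip_force": 20
}}

```text
t: 23.53
eef_pos: [0.3829, 0.2874, 0.0754]
ee_rot: [0.708, 0.706, 0.0, 0.0]
contact_force: [-3.6, -0.2, 2.4]
width: 0.217
gripper_force: 1.9
```

Call:
{"op": "move_arm", "data": {
  "moves": [
    [0.1,0,0,0,0,0,0],
    [0.1,0,0,0,0,0,0],
    [0.1,0,0,0,0,0,0]
  ]
}}

```text
t: 23.78
eef_pos: [0.3828, 0.2874, 0.0752]
ee_rot: [0.708, 0.706, 0.0, 0.0]
contact_force: [-2.3, -0.9, 6.9]
width: 0.209
gripper_force: 20.0
```

Call:
{"op": "move_arm", "data": {
  "moves": [
    [0.1,-0.37,0,0,0,0,0],
    [0.1,-1.2,0.3,0,0,0,0],
    [0.1,-2,0.75,0,0,0,0],
    [0.1,-2.65,1.35,0,0,0,0],
    [0.1,-3.2,2.05,0,0,0,0],
    [0.1,-3.55,2.9,0,0,0,0],
    [0.1,-3.8,3.75,0,0,0,0],
    [0.1,-3.8,4.65,0,0,0,0],
    [0.1,-3.8,4.65,0,0,0,0]
  ]
}}

```text
t: 24.53
eef_pos: [0.3447, 0.3343, 0.0752]
ee_rot: [0.708, 0.706, 0.0, 0.0]
contact_force: [-2.2, 0.1, 7.6]
width: 0.21
gripper_force: 20.0
```

Call:
{"op": "move_arm", "data": {
  "moves": [
    [0.1,0.15,0.85,0,0,0,0],
    [0.1,0.47,1.7,0,0,0,0],
    [0.1,0.95,2.45,0,0,0,0],
    [0.1,1.57,3.1,0,0,0,0],
    [0.1,2.3,3.6,0,0,0,0],
    [0.1,2.7,3.8,0,0,0,0],
    [0.1,2.7,3.8,0,0,0,0]
  ]
}}

```text
t: 25.12
eef_pos: [0.3714, 0.3729, 0.0753]
ee_rot: [0.708, 0.706, 0.0, -0.001]
contact_force: [-3.4, 3.3, 7.7]
width: 0.211
gripper_force: 20.0
```

Call:
{"op": "move_arm", "data": {
  "moves": [
    [0.1,0.4,0.15,0,0,0,0],
    [0.1,0.8,0.25,0,0,0,0],
    [0.1,1.1,0.3,0,0,0,0],
    [0.1,1.1,0.3,0,0,0,0]
  ]
}}

```text
t: 25.45
eef_pos: [0.3821, 0.3762, 0.0753]
ee_rot: [0.708, 0.706, 0.001, -0.001]
contact_force: [-3.4, 3.6, 6.8]
width: 0.212
gripper_force: 20.0
```

Call:
{"op": "move_arm", "data": {
  "moves": [
    [0.1,0.2,0,0,0,0,0],
    [0.1,0.35,0,0,0,0,0],
    [0.1,0.35,0,0,0,0,0]
  ]
}}

```text
t: 25.7
eef_pos: [0.3852, 0.3765, 0.0753]
ee_rot: [0.708, 0.706, 0.001, -0.002]
contact_force: [-5.2, 5.8, 6.3]
width: 0.214
gripper_force: 20.0
```

Call:
{"op": "move_arm", "data": {
  "moves": [
    [0.1,0.25,-0.05,0,0,0,0],
    [0.1,0.5,-0.1,0,0,0,0],
    [0.1,0.5,-0.1,0,0,0,0],
    [0.1,0.5,-0.1,0,0,0,0]
  ]
}}

```text
t: 26.03
eef_pos: [0.3859, 0.3764, 0.0752]
ee_rot: [0.708, 0.706, -0.001, -0.004]
contact_force: [-17.7, 11.2, 13.7]
width: 0.208
gripper_force: 20.0
```

Call:
{"op": "move_arm", "data": {
  "moves": [
    [0.1,-0.3,0.05,0,0,0,0],
    [0.6,-0.3,0.05,0,0,0,0],
    [0.6,-0.3,0.05,0,0,0,0],
    [0.6,-0.3,0.05,0,0,0,0],
    [0.6,-0.3,0.05,0,0,0,0],
    [0.6,-0.3,0,3,0,0,0],
    [0.6,-0.3,0,7,0,0,0],
    [0.6,-0.3,0,11,0,0,0],
    [0.6,-0.3,0,15,0,0,0],
    [0.6,-0.3,0,15,0,0,0]
  ]
}}

```text
t: 26.87
eef_pos: [0.3923, 0.3758, 0.2329]
ee_rot: [0.708, 0.706, 0.007, 0.002]
contact_force: [2.0, 1.4, 0.9]
width: 0.601
gripper_force: 0.0
```

Call:
{"op": "move_arm", "data": {
  "moves": [
    [0.9,3,0,2,0,0,1.43],
    [0.9,16,-20,2,0,0,1.43],
    [0.9,16,-20,2,0,0,1.43],
    [0.9,16,-20,2,0,0,1.43],
    [0.9,16,-20,2,0,0,1.43],
    [0.9,16,-20,2,0,0,1.43],
    [0.9,16,-20,2,0,0,1.43],
    [0.9,16,-20,2,0,0,1.43],
    [0.9,16,-20,2,0,0,1.43],
    [0.9,16,-20,2,0,0,1.43]
  ]
}}

```text
t: 27.7
eef_pos: [0.5492, 0.1717, 0.2437]
ee_rot: [0.187, 0.982, -0.0, -0.0]
contact_force: [0.1, -0.4, 0.3]
width: 0.901
gripper_force: 0.0
```

Call:
{"op": "move_arm", "data": {
  "moves": [
    [0.9,0,-3,0,0,0,0.18],
    [0.9,0,-3,0,0,0,0.18],
    [0.9,0,-3,0,0,0,0.18],
    [0.9,0,-3,0,0,0,0.18],
    [0.9,0,-3,0,0,0,0.18]
  ]
}}

```text
t: 28.12
eef_pos: [0.5484, 0.1439, 0.2443]
ee_rot: [0.101, 0.995, 0.0, -0.0]
contact_force: [-0.3, 0.6, 0.1]
width: 0.899
gripper_force: 0.0
```

Run:
```python
from h import *
im=grab("wrist","w7"); t=grab("top","t7"); cv2.imwrite("pics/w7b.png",cv2.resize(im[0:300],(800,469),interpolation=cv2.INTER_CUBIC)); s=observe();print(s["eef_pos"],s["ee_rot"],s["joints"].round(2))
for fn,lo in(("t7",15),("w7",40)):
    i=cv2.imread(f"pics/{fn}.png"); m=cv2.inRange(cv2.cvtColor(i,cv2.COLOR_BGR2HSV),(20,90,100),(34,255,255)); k,l,st,c=cv2.connectedComponentsWithStats(m)
    for q in range(1,k):
        if st[q,4]>lo: print(fn,c[q].round(1),st[q,4],atz(fn,*c[q],.04).round(4),atz(fn,*c[q],.05).round(4))
```

```text
[0.54827233 0.1441304  0.24438502] [ 1.00124885e-01  9.94974875e-01  3.03020157e-05 -6.10065786e-05] [ 0.06  0.27  1.45  0.    1.42 -1.31]
t7 [233.6 157.6] 34 [0.6693 0.0917 0.04  ] [0.6663 0.0913 0.05  ]
t7 [135.2 192.5] 70 [0.5499 0.408  0.04  ] [0.5477 0.4056 0.05  ]
t7 [182.4 194.4] 69 [0.5449 0.2546 0.04  ] [0.5427 0.2531 0.05  ]
t7 [258.5 220.2] 80 [0.4633 0.0092 0.04  ] [0.4617 0.0093 0.05  ]
t7 [315.1 269.7] 63 [ 0.3085 -0.1681  0.04  ] [ 0.3079 -0.1669  0.05  ]
t7 [367.1 283.2] 63 [ 0.2671 -0.3305  0.04  ] [ 0.2667 -0.3282  0.05  ]
w7 [190.2   3.7] 161 [0.3305 0.107  0.04  ] [0.3342 0.1085 0.05  ]
w7 [144.5 127.7] 321 [0.4629 0.0062 0.04  ] [0.463  0.0104 0.05  ]
w7 [441.6 131.9] 332 [0.5501 0.4096 0.04  ] [0.5478 0.4029 0.05  ]
w7 [332.6 149.2] 331 [0.5445 0.2541 0.04  ] [0.5424 0.2516 0.05  ]
w7 [236.2 243.8] 240 [0.6608 0.0899 0.04  ] [0.6555 0.0918 0.05  ]
```

View pics/w7b.png

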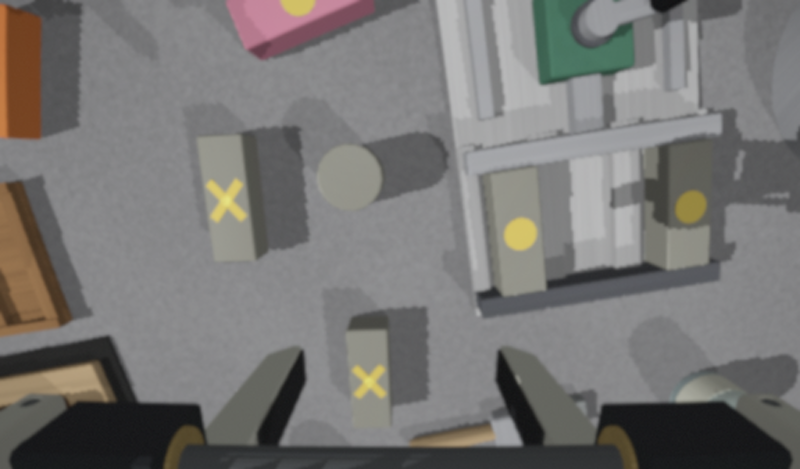

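The jaw is closed on both passed bars against the stop, with tags at (520,234) and (690,206). Cross bars are at (227,201) and (369,381).

Run:
```python
from h import *
k=1.5625
for n,x0,y0,x1,y1 in(("DL",347,330,350,425),("DR",388,328,391,425),("BL",198,138,216,260),("BR",240,135,256,260)):
    d=atz("w7",x1/k,y1/k,.04)-atz("w7",x0/k,y0/k,.04); print(n,np.arctan2(d[1],d[0]),np.hypot(*d[:2]))
```

```text
DL -0.2142557307560946 0.10578297757541444
DR -0.1834420327930258 0.10773829322053007
BL -0.17480514245043835 0.10584218877227153
BR -0.16928847246962198 0.10770112275239892
```

Call:
{"op": "move_arm", "data": {
  "moves": [
    [0.9,4,-2,0,0,0,0.01],
    [0.9,8,-4,0,0,0,0.01],
    [0.9,11.2,-5.4,-2,0,0,0.01],
    [0.9,11.2,-5.4,-6,0,0,0.01],
    [0.9,11.2,-5.4,-10,0,0,0.01],
    [0.9,11.2,-5.4,-14,0,0,0.01],
    [0.9,11.2,-5.4,-17,0,0,0.01],
    [0.9,11.2,-5.4,-17,0,0,0.01],
    [0.9,11.2,-5.4,-17,0,0,0.01]
  ]
}}

```text
t: 28.97
eef_pos: [0.6591, 0.0902, 0.073]
ee_rot: [0.095, 0.995, -0.0, -0.002]
contact_force: [-0.2, -0.6, 1.4]
width: 0.899
gripper_force: 0.0
```

Call:
{"op": "move_arm", "data": {
  "moves": [
    [0.9,0,0,-3,0,0,0],
    [0.9,0,0,-5,0,0,0],
    [0.9,0,0,-5.8,0,0,0],
    [0.9,0,0,-5.8,0,0,0],
    [0.3,0,0,-5.8,0,0,0],
    [0.3,0,0,-5.8,0,0,0],
    [0.3,0,0,-5.8,0,0,0],
    [0.3,0,0,-5.8,0,0,0],
    [0.3,0,0,-5.8,0,0,0],
    [0.3,0,0,-5.8,0,0,0]
  ],
  "grip_force": 40
}}

```text
t: 29.8
eef_pos: [0.6606, 0.0897, 0.0171]
ee_rot: [0.095, 0.995, 0.0, 0.0]
contact_force: [0.1, -0.5, 0.1]
width: 0.52
gripper_force: 0.0
```

Call:
{"op": "move_arm", "data": {
  "moves": [
    [0.3,0,0,0,0,0,0],
    [0.3,0,0,0,0,0,0],
    [0.3,0,0,1,0,0,0],
    [0.3,0,0,4,0,0,0],
    [0.3,0,0,8,0,0,0],
    [0.3,0,0,12,0,0,0],
    [0.3,0,0,15,0,0,0],
    [0.3,0,0,15,0,0,0]
  ]
}}

```text
t: 30.47
eef_pos: [0.6642, 0.0897, 0.1752]
ee_rot: [0.095, 0.995, 0.0, 0.007]
contact_force: [1.2, -0.4, -1.7]
width: 0.429
gripper_force: 39.9
```

Call:
{"op": "move_arm", "data": {
  "moves": [
    [0.3,-12,-30,0,0,0,0.14],
    [0.3,-12,-30,0,0,0,0.14],
    [0.3,-12,-30,0,0,0,0.14],
    [0.3,-12,-30,0,0,0,0.14],
    [0.3,-12,-30,0,0,0,0.14],
    [0.3,-12,-30,0,0,0,0.14],
    [0.3,-12,-30,0,0,0,0.14],
    [0.3,-12,-30,0,0,0,0.14],
    [0.3,-15,-33,0,0,0,0.14],
    [0.3,-17,-36,0,0,0,0.14]
  ]
}}

```text
t: 31.3
eef_pos: [0.4876, -0.2707, 0.165]
ee_rot: [0.025, 1.0, 0.001, -0.002]
contact_force: [-0.0, -0.1, -3.5]
width: 0.429
gripper_force: 39.9
```

Call:
{"op": "move_arm", "data": {
  "moves": [
    [0.3,-2.5,-5.3,0,0,0,0],
    [0.3,-2.5,-5.3,-1,0,0,0],
    [0.3,-2.5,-5.3,-5,0,0,0],
    [0.3,-2.5,-5.3,-8,0,0,0],
    [0.3,-2.5,-5.3,-8,0,0,0],
    [0.3,-2.5,-5.3,-8,0,0,0],
    [0.3,-2.5,-5.3,-8,0,0,0]
  ]
}}

```text
t: 31.88
eef_pos: [0.4659, -0.3235, 0.0874]
ee_rot: [0.025, 1.0, -0.0, 0.0]
contact_force: [-0.2, -0.2, -3.2]
width: 0.426
gripper_force: 39.9
```

Run:
```python
from h import *
im=grab("wrist","w8"); s=observe();print(s["eef_pos"],s["ee_rot"],s["joints"].round(2))
cv2.imwrite("pics/w8b.png",cv2.resize(im[40:280,100:420],(800,600),interpolation=cv2.INTER_CUBIC))
```

```text
[ 0.46643596 -0.32391318  0.08822711] [ 2.46454842e-02  9.99695310e-01 -9.57291845e-04  9.85744079e-04] [-0.8   0.41  1.67  0.    1.07 -2.32]
```

View pics/w8b.png

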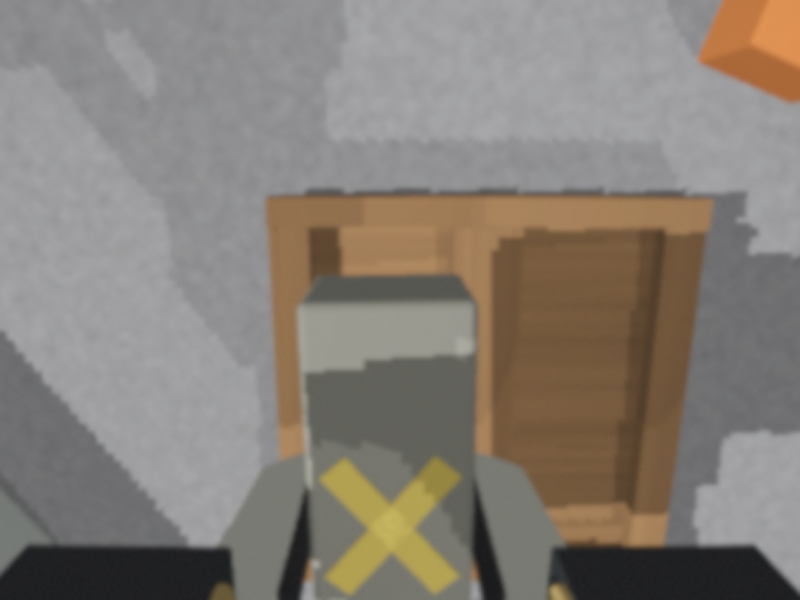

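The cross bar is above the left rack lane. Rack outer corners are at (267,197) and (712,199), and the near lip's inner edge runs about (308,228)–(663,232).

Run:
```python
from h import *
w=lambda x,y:("w8",100+x/2.5,40+y/2.5)
for n,x,y in[("cL",267,197),("cR",712,199),("L1l",308,228),("L1r",455,228),("L0l",495,235),("L0r",663,232),("midfar",492,440),("outR far",667,515),("L0r far",636,515)]: print(n,atz(*w(x,y),.021).round(4))
```

```text
cL [ 0.3909 -0.3607  0.021 ]
cR [ 0.3985 -0.2092  0.021 ]
L1l [ 0.402  -0.3477  0.021 ]
L1r [ 0.4045 -0.2975  0.021 ]
L0l [ 0.4075 -0.2839  0.021 ]
L0r [ 0.409  -0.2256  0.021 ]
midfar [ 0.4836 -0.2853  0.021 ]
outR far [ 0.5195 -0.216   0.021 ]
L0r far [ 0.5187 -0.2285  0.021 ]
```

Call:
{"op": "move_arm", "data": {
  "moves": [
    [0.3,0.1,-0.15,-2,0,0,0],
    [0.3,0.1,-0.15,-4,0,0,0],
    [0.3,0.1,-0.15,-5,0,0,0],
    [0.3,0.1,-0.15,-5.7,0,0,0],
    [0.3,0.1,-0.15,-6,0,0,0],
    [0.3,0.1,-0.15,-6,0,0,0],
    [0.3,0.1,-0.15,-6,0,0,0],
    [0.3,0.1,-0.15,-6,0,0,0]
  ]
}}

```text
t: 32.6
eef_pos: [0.4669, -0.3253, 0.0275]
ee_rot: [0.025, 1.0, -0.001, 0.001]
contact_force: [-0.7, 0.6, -2.9]
width: 0.43
gripper_force: 39.9
```

Call:
{"op": "move_arm", "data": {
  "moves": [
    [0.3,0,0,0,0,0,0],
    [0.65,0,0,0,0,0,0],
    [0.65,0,0,0,0,0,0],
    [0.65,0,0,0,0,0,0],
    [0.65,0,0,0,0,0,0],
    [0.65,0,0,2,0,0,0],
    [0.65,0,0,5,0,0,0],
    [0.65,0,0,9,0,0,0],
    [0.65,0,0,13,0,0,0],
    [0.65,0,0,16,0,0,0]
  ]
}}

```text
t: 33.43
eef_pos: [0.4668, -0.3253, 0.19]
ee_rot: [0.025, 1.0, -0.001, 0.001]
contact_force: [0.5, -1.5, -0.2]
width: 0.647
gripper_force: 0.0
```

Call:
{"op": "move_arm", "data": {
  "moves": [
    [0.8,-0.4,33.3,0,0,0,-0.12],
    [0.8,-0.4,33.3,0,0,0,-0.12],
    [0.8,-0.4,33.3,0,0,0,-0.12],
    [0.8,-0.4,33.3,0,0,0,-0.12],
    [0.8,-0.4,33.3,0,0,0,-0.12],
    [0.8,-0.4,33.3,0,0,0,-0.12],
    [0.8,-0.4,33.3,0,0,0,-0.12],
    [0.8,-0.4,33.3,0,0,0,-0.12],
    [0.8,-0.4,33.3,0,0,0,-0.12],
    [0.8,-0.4,33.3,0,0,0,-0.12]
  ]
}}

```text
t: 34.27
eef_pos: [0.4621, 0.0104, 0.1869]
ee_rot: [0.082, 0.997, -0.0, 0.0]
contact_force: [0.5, -0.7, -0.2]
width: 0.802
gripper_force: 0.0
```

Run:
```python
from h import *
im=grab("wrist","w9"); t=grab("top","t9"); s=observe();print(s["eef_pos"],s["ee_rot"])
for fn,lo in(("t9",15),("w9",40)):
    i=cv2.imread(f"pics/{fn}.png"); m=cv2.inRange(cv2.cvtColor(i,cv2.COLOR_BGR2HSV),(20,90,100),(34,255,255)); k,l,st,c=cv2.connectedComponentsWithStats(m)
    for q in range(1,k):
        if st[q,4]>lo: print(fn,c[q].round(1),st[q,4],atz(fn,*c[q],.04).round(4),atz(fn,*c[q],.05).round(4))
```

```text
[0.4625244  0.00771037 0.18673594] [ 8.44972312e-02  9.96423599e-01 -3.68409556e-04  3.05357353e-04]
t9 [135.3 192.6] 71 [0.5497 0.408  0.04  ] [0.5475 0.4055 0.05  ]
t9 [182.1 194.5] 75 [0.5446 0.2556 0.04  ] [0.5424 0.2541 0.05  ]
t9 [363.  219.3] 83 [ 0.4688 -0.3243  0.04  ] [ 0.4671 -0.322   0.05  ]
t9 [258.2 221.2] 66 [0.4603 0.0102 0.04  ] [0.4587 0.0103 0.05  ]
t9 [315.1 269.7] 63 [ 0.3085 -0.1681  0.04  ] [ 0.3079 -0.1669  0.05  ]
t9 [367.1 283.2] 63 [ 0.2671 -0.3305  0.04  ] [ 0.2667 -0.3282  0.05  ]
w9 [325.5  39. ] 552 [0.3236 0.1089 0.04  ] [0.3254 0.1062 0.05  ]
w9 [73.  72.8] 510 [ 0.3079 -0.1711  0.04  ] [ 0.3102 -0.1648  0.05  ]
w9 [252.4 179.2] 406 [0.4632 0.0064 0.04  ] [0.4606 0.007  0.05  ]
w9 [455.  210.7] 340 [0.5481 0.2594 0.04  ] [0.5427 0.2519 0.05  ]
w9 [  6.7 225.4] 229 [ 0.4714 -0.3355  0.04  ] [ 0.4685 -0.324   0.05  ]
```

Call:
{"op": "move_arm", "data": {
  "moves": [
    [0.8,0,0,-4,0,0,0],
    [0.8,0,0,-8,0,0,0],
    [0.8,0,0,-12,0,0,0],
    [0.8,0,0,-14.5,0,0,0],
    [0.8,0,0,-16.2,0,0,0],
    [0.8,0,0,-17,0,0,0],
    [0.8,0,0,-17,0,0,0],
    [0.3,0,0,-17,0,0,0],
    [0.3,0,0,-17,0,0,0],
    [0.3,0,0,-17,0,0,0]
  ]
}}

```text
t: 35.2
eef_pos: [0.4636, 0.0076, 0.0179]
ee_rot: [0.085, 0.996, -0.0, 0.001]
contact_force: [1.0, 0.5, -0.2]
width: 0.63
gripper_force: 0.0
```

Call:
{"op": "move_arm", "data": {
  "moves": [
    [0.3,0,0,0,0,0,0],
    [0.3,0,0,0,0,0,0],
    [0.3,0,0,0,0,0,0],
    [0.3,0,0,0,0,0,0],
    [0.3,0,0,1,0,0,0],
    [0.3,0,0,4,0,0,0],
    [0.3,0,0,8,0,0,0],
    [0.3,0,0,12,0,0,0],
    [0.3,0,0,15,0,0,0],
    [0.3,0,0,15,0,0,0]
  ]
}}

```text
t: 36.03
eef_pos: [0.4657, 0.0079, 0.1722]
ee_rot: [0.085, 0.996, -0.001, 0.005]
contact_force: [1.4, 0.2, -4.1]
width: 0.427
gripper_force: 40.0
```

Call:
{"op": "move_arm", "data": {
  "moves": [
    [0.3,0.6,-26,0,0,0,0.12],
    [0.3,0.6,-26,0,0,0,0.12],
    [0.3,0.6,-26,0,0,0,0.12],
    [0.3,0.6,-26,0,0,0,0.12],
    [0.3,0.6,-26,0,0,0,0.12],
    [0.3,0.6,-26,0,0,0,0.12],
    [0.3,0.6,-26,0,0,0,0.12],
    [0.3,0.6,-26,-4,0,0,0.12],
    [0.3,0.6,-26,-7,0,0,0.12],
    [0.3,0.6,-26,-7,0,0,0.12]
  ]
}}

```text
t: 36.87
eef_pos: [0.4633, -0.248, 0.089]
ee_rot: [0.026, 1.0, 0.005, -0.006]
contact_force: [-0.0, 1.2, -5.8]
width: 0.426
gripper_force: 40.0
```

Call:
{"op": "move_arm", "data": {
  "moves": [
    [0.3,0,0,0,0,0,0],
    [0.3,0,0,0,0,0,0],
    [0.3,0,0,0,0,0,0]
  ]
}}

```text
t: 37.12
eef_pos: [0.4696, -0.2522, 0.0982]
ee_rot: [0.025, 1.0, -0.001, 0.001]
contact_force: [-0.2, 0.6, -4.9]
width: 0.429
gripper_force: 40.0
```

Call:
{"op": "move_arm", "data": {
  "moves": [
    [0.3,0.1,0,-2,0,0,0],
    [0.3,0.1,0,-4,0,0,0],
    [0.3,0.1,0,-5.5,0,0,0],
    [0.3,0.1,0,-6.3,0,0,0],
    [0.3,0.1,0,-6.7,0,0,0],
    [0.3,0.1,0,-6.9,0,0,0],
    [0.3,0.1,0,-6.9,0,0,0],
    [0.3,0.1,0,-6.9,0,0,0]
  ]
}}

```text
t: 37.78
eef_pos: [0.4701, -0.2523, 0.0286]
ee_rot: [0.025, 1.0, -0.001, 0.001]
contact_force: [0.6, 0.1, -4.3]
width: 0.426
gripper_force: 40.0
```

Then release, lift and move back for a final check.

Call:
{"op": "move_arm", "data": {
  "moves": [
    [0.3,0,0,0,0,0,0],
    [0.55,0,0,0,0,0,0],
    [0.55,0,0,0,0,0,0],
    [0.55,0,0,0,0,0,0],
    [0.55,0,0,0,0,0,0],
    [0.55,0,0,2,0,0,0],
    [0.55,0,0,5,0,0,0],
    [0.55,0,0,9,0,0,0],
    [0.55,0,0,13,0,0,0],
    [0.55,0,0,17,0,0,0]
  ]
}}

```text
t: 38.62
eef_pos: [0.469, -0.2515, 0.1995]
ee_rot: [0.025, 1.0, 0.0, -0.0]
contact_force: [1.0, -1.3, 0.3]
width: 0.548
gripper_force: 0.0
```

Call:
{"op": "move_arm", "data": {
  "moves": [
    [0.55,6,15,5,0,0,0],
    [0.55,6,15,5,0,0,0],
    [0.55,6,15,5,0,0,0],
    [0.55,6,15,5,0,0,0],
    [0.55,6,15,5,0,0,0],
    [0.55,6,15,5,0,0,0],
    [0.55,6,15,5,0,0,0]
  ]
}}

```text
t: 39.2
eef_pos: [0.5291, -0.1018, 0.2474]
ee_rot: [0.024, 1.0, -0.0, -0.0]
contact_force: [0.0, -0.6, -0.9]
width: 0.55
gripper_force: 0.0
```

Run:
```python
from h import *
im=grab("wrist","w10"); t=grab("top","t10"); s=observe();print(s["t"],s["eef_pos"],s["contact_force"])
cv2.imwrite("pics/f.png",np.hstack([cv2.resize(im[:300],(533,312),interpolation=cv2.INTER_CUBIC),cv2.resize(t[150:275,115:222],(267,312),interpolation=cv2.INTER_CUBIC)]))
for fn,lo in(("t10",15),("w10",40)):
    i=cv2.imread(f"pics/{fn}.png"); m=cv2.inRange(cv2.cvtColor(i,cv2.COLOR_BGR2HSV),(20,90,100),(34,255,255)); k,l,st,c=cv2.connectedComponentsWithStats(m)
    for q in range(1,k):
        if st[q,4]>lo: print(fn,c[q].round(1),st[q,4],atz(fn,*c[q],.05).round(4))
```

```text
39.3 [ 0.52862668 -0.10287601  0.24684059] [ 0.96528038  0.75159452 -0.15183037]
t10 [135.2 192.4] 69 [0.548  0.4056 0.05  ]
t10 [182.1 194.6] 71 [0.5423 0.254  0.05  ]
t10 [340.1 217.9] 79 [ 0.4714 -0.2487  0.05  ]
t10 [363.1 219.4] 82 [ 0.467  -0.3222  0.05  ]
t10 [225.4 263.8] 56 [0.3238 0.1112 0.05  ]
t10 [315.1 269.7] 63 [ 0.3079 -0.1669  0.05  ]
t10 [367.1 283.2] 63 [ 0.2667 -0.3282  0.05  ]
w10 [191.    2.6] 114 [ 0.3207 -0.1693  0.05  ]
w10 [415.2   4.7] 199 [0.3324 0.1036 0.05  ]
w10 [ 90.7 131.9] 297 [ 0.4662 -0.3247  0.05  ]
w10 [142.5 131.4] 322 [ 0.4702 -0.2518  0.05  ]
w10 [497.9 166.9] 269 [0.5426 0.2521 0.05  ]
w10 [344.8 289.3] 251 [0.7379 0.0338 0.05  ]
w10 [162.5 305.6] 56 [ 0.7565 -0.2703  0.05  ]
```

View pics/f.png

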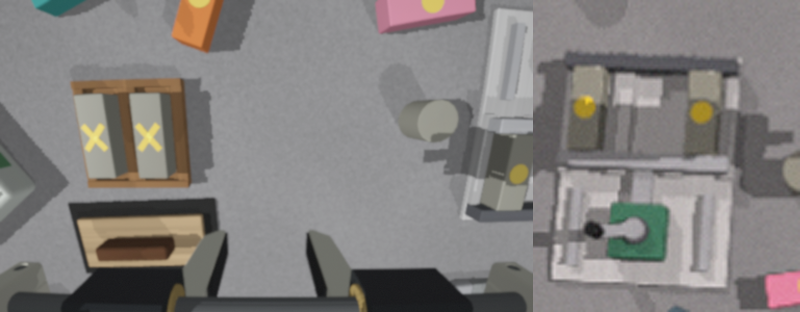

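The final view shows both cross bars flat in the rack at (95,138) and (149,137), the float on the mat, the disc bars clamped, and the core and cup where they were. I'm handing in.

```bash
python3 -c "
from h import *
print(env.finish_job())"
```

```text
the job is handed in; nothing more can be done
None
```

I handed the job in; no verdict came back, but the last pictures show the float flat on the mat, both round-tag bars clamped against the stop, both cross-tag bars in the rack, and the cylinder still in its place; the cup was never approached.

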